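# Put the sketching kit back in the desk tidy

## Robot

A 7-joint arm with a two-finger parallel gripper is mounted at the origin on a cart in front of the work surface, level with it; the furniture and walls round the work are solid. World frame = base frame: x ahead of the robot, y to its left, z up, the work surface at z = 0. Lengths are in m, angles in rad, forces in N, time in s.
With the tool pointing down it reaches from about 0.425 to 0.925 m from the base axis. Payload 6.8 kg.
Tool frame: the origin (TCP) lies at the very end of the fingers, on their centre line; the grasp point (between the pads) lies 19 mm behind it; z points along the fingers, y is the line along which they close (so a half turn about z gives the same grasp; the last joint's range is limited). The gripper opens to 85 mm and grips with 20 to 120 N. Pads are 22 mm wide; open, the fingers measure 114 mm over their backs; the gripper's body (76 mm by 85 mm) begins 54 mm behind the grasp point. The pads swing forward as they close: fully open they stand 13 mm farther back than shut.
Start: joints at [-1.235, 0.477, 0.022, 1.555, -0.011, 1.109, -0.083], TCP at [0.29, 0.61, 0.231] pointing down, gripper open.
Joint ranges: [-2.96, 2.96], [-0.34, 2.1], [-1.41, 1.46], [0.24, 2.44], [-1.37, 4.51], [0.17, 1.92], [-2.96, 2.96]. Speed limits (rad/s): [2.39, 2.39, 3.14, 3.14, 3.14, 3.14, 3.14].

## Interface

Orientations are given as a rotation vector (axis times angle).
In Python, from bench import get_obs, grab_frame, hand_in gives the robot as it stands.
- The arm moves only by the tool drive_tool, never from a script. Its argument "rows" is a list of rows, each an object with "offset": the shift along the tool's x, y, z as a fraction of full scale, a list of three; "rotation": the turn, a rotation vector about the tool's x, y, z as a fraction of full scale, a list of three; "claw": the opening, from 0 (shut) to 1 (fully open). In form: [{"offset": [tx, ty, tz], "rotation": [wx, wy, wz], "claw": claw}, ...]. A call has 1 to 20 rows; each row is the pose to reach, as a shift and turn from the pose commanded when the call began, along the tool's axes at that moment; what a row does not reach only later rows make up. Full scale, the value 1, is 0.15 m for a shift and 2 rad for a turn. A row lasts 1/12 s, in which the tool goes at most 41.7 mm and 7.16 degrees, less where a joint would pass 70% of its speed; a pose out of reach is approached as far as the arm can. A call with a number of a shift or a turn outside -1 to 1 is refused whole. A call with a gripper value outside its range is refused whole. The fingers move at their own pace and stop on an object; "force" is the grip in N (left out, the last holds). Time passes only in rows, so rows that repeat a pose let the fingers close. It gives the time, the measured TCP pose, the force, the opening and the grip force at its end, in the units of the state.
- get_obs(): the state, without advancing time (a new reading comes with each control period).
- grab_frame(name): name is "scene" or "top" or "wrist"; returns a dict with "frame" (480x640x3 uint8, red, green, blue), "z_map" (480x640 float32, m along the optical axis (not along the pixel's ray), 0 where there is no reading), "vfov" (degrees; the focal length in pixels is half the picture's height over the tangent of half this angle, whatever the lens; pixels are square), "cx", "cy" (the principal point, pixels), "R" (3x3) and "t" (3): a world point X has camera coordinates R X + t. Camera axes: x right, y down, z forward; pixel columns grow to the right and rows downward; lengths in m; the calibration is good to about 2 mm. A picture is of the moment at which its call begins.
- hand_in(): hands the job in; it is judged then, once.
The state is a dict: "clock": time; "joints": joint angles; "qvel": joint speeds; "tau": joint torques, N m; "tcp_pos": TCP position; "orientation": TCP orientation; "contact_force": force on the tool from outside, world axes, zero at the start; "moment": the same for the moment, N m; "grip_width": finger opening in m; "gripper_force": force on a finger pad.
Only numpy, scipy, OpenCV 4.12 (cv2) and the standard library are available. Lean on these libraries where they do the work, as an engineer would, in place of code of your own. Each camera call takes 0.05 s, during which the arm holds its last target. There are 200 camera calls.

## Task

Put the sketching kit away in the wooden desk tidy, lowest things first: lay the pencil in its long groove, then the eraser flat in the rectangular recess, then stand the pencil sharpener upright in the large round well, and last stand the glue stick upright in the small round well. Each must sit fully down in its own place, released before you go on to the next. The paint brush and the ink bottle look similar but do not belong: leave them where they are.

Things in the scene. Friction and masses are not known exactly. Their poses are not given: they have to be found in the camera images.
- pencil: wooden pencil with a sharpened tip and a small rubber at the other end, straight and of even thickness, 194 mm long and 8 mm thick, lying on the table. Origin in mid-length on its underside as it lies at the start (4 mm off its axis); its y axis runs along its length.
- brush: thin paint brush, 180 mm long, 8 mm thick, with a metal ferrule and bristles at one end; does not belong in the tidy, stays where it lies. Origin in mid-length on its underside, y along its length.
- eraser: block eraser in a card sleeve, 22 (x) x 52 (y) x 12 mm high, lying flat. Origin at the centre of its underside, z up.
- sharpener: barrel pencil sharpener, a plain upright cylinder 44 mm in diameter and 59 mm high. Origin at the centre of its underside, z up.
- glue_stick: glue stick standing upright, a slim cylinder 26 mm in diameter and 92 mm high. Origin at the centre of its underside, z up.
- ink_bottle: ink bottle with a round body 47 mm in diameter, shoulders and a narrower 32 mm screw cap, 67 mm high in all, standing; does not belong in the tidy, stays where it stands. Origin at the centre of its underside.
- pencil_rest: light-wood bar 36 (x) x 228 mm (y) on the tidy's dark base board (160 x 244 mm, rim 12 mm high), all fixed. Origin: centre of its underside, 6 mm above the table. Groove along y, 18 mm wide, 214 mm long inside; floor 8 mm, walls 20 mm above the origin; no side walls in the middle 70 mm, room for fingers. Pencil either way round. The square blocks stand 90 mm to its +x, in any order.
- eraser_block: fixed light-wood block of the tidy, 72 x 72 mm and 26 mm high, one of three in a row 76 mm apart, with a rectangular recess 32 mm (x) x 64 mm (y) for the eraser. Origin at the centre of its underside (6 mm above the table); the recess floor is 17 mm above the origin, the top 26 mm. No side walls in the middle 34 mm, room for fingers. The eraser lies along the block's y, either way round.
- sharpener_block: fixed light-wood block of the tidy, 72 x 72 mm and 26 mm high, one of three in a row 76 mm apart, with a round well 54 mm in diameter in its middle for the sharpener. Origin at the centre of its underside (6 mm above the table), which is on the well's axis; the well's floor is 10 mm above the origin, the top 26 mm.
- glue_block: fixed light-wood block of the tidy, 72 x 72 mm and 26 mm high, one of three in a row 76 mm apart, with a round well 36 mm in diameter in its middle for the glue stick. Origin at the centre of its underside (6 mm above the table), which is on the well's axis; the well's floor is 8 mm above the origin, the top 26 mm.
Things that resemble listed ones, but are neither listed nor needed, are in the scene too. What is shaped like the glue_stick but turquoise is not meant.

How it is judged:
On the way, in this order (a step that is already met when the one before it is completed fails the run):
1. the pencil lies in its groove, released (x of pencil in the frame of pencil_rest between -0.014 and 0.014 m and y of pencil in the frame of pencil_rest between -0.015 and 0.015 m and z of pencil in the frame of pencil_rest between 0.005 and 0.0185 m and angle between the y axis of pencil and the y axis of pencil_rest, either way round below 0.08 rad and contact force between the fingers and pencil below 0.05 N), for 0.2 s.
2. the eraser lies flat in the rectangular recess, released (x of eraser in the frame of eraser_block between -0.01 and 0.01 m and y of eraser in the frame of eraser_block between -0.01 and 0.01 m and z of eraser in the frame of eraser_block between 0.013 and 0.021 m and angle between eraser's own z axis and vertical below 0.12 rad and contact force between the fingers and eraser below 0.05 N), for 0.2 s.
3. the sharpener stands in the large round well, released (x of sharpener in the frame of sharpener_block between -0.01 and 0.01 m and y of sharpener in the frame of sharpener_block between -0.01 and 0.01 m and z of sharpener in the frame of sharpener_block between 0.006 and 0.014 m and angle between sharpener's own z axis and vertical below 0.12 rad and contact force between the fingers and sharpener below 0.05 N), for 0.2 s.
4. the glue stick stands in the small round well, released (x of glue_stick in the frame of glue_block between -0.01 and 0.01 m and y of glue_stick in the frame of glue_block between -0.01 and 0.01 m and z of glue_stick in the frame of glue_block between 0.004 and 0.012 m and angle between glue_stick's own z axis and vertical below 0.12 rad and contact force between the fingers and glue_stick below 0.05 N), for 0.2 s.
At the end, for the whole second after the job is handed in: Pencil on its groove's floor, within 0.08 rad of the groove, 14 mm across and 15 mm along of its middle; eraser, sharpener and glue stick on their floors (height within 4 mm), upright within 0.12 rad, within 10 mm of their blocks' centres in x and y; all at rest (x of pencil in the frame of pencil_rest between -0.014 and 0.014 m and y of pencil in the frame of pencil_rest between -0.015 and 0.015 m and z of pencil in the frame of pencil_rest between 0.005 and 0.0185 m and angle between the y axis of pencil and the y axis of pencil_rest, either way round below 0.08 rad and x of eraser in the frame of eraser_block between -0.01 and 0.01 m and y of eraser in the frame of eraser_block between -0.01 and 0.01 m and z of eraser in the frame of eraser_block between 0.013 and 0.021 m and angle between each of eraser, sharpener, glue_stick's own z axis and vertical below 0.12 rad and x of sharpener in the frame of sharpener_block between -0.01 and 0.01 m and y of sharpener in the frame of sharpener_block between -0.01 and 0.01 m and z of sharpener in the frame of sharpener_block between 0.006 and 0.014 m and x of glue_stick in the frame of glue_block between -0.01 and 0.01 m and y of glue_stick in the frame of glue_block between -0.01 and 0.01 m and z of glue_stick in the frame of glue_block between 0.004 and 0.012 m and linear speed of each of pencil, eraser, sharpener, glue_stick below 0.02 m/s); the robot touches nothing.
It fails at once if the brush was moved (over 30 mm) (distance of brush from where it was at the start of the episode above 0.03 m).
It fails at once if the ink bottle was moved (over 20 mm) or tipped (distance of ink_bottle from where it was at the start of the episode above 0.02 m or angle between ink_bottle's own z axis and vertical above 0.4 rad).
It also fails if it takes over 123 s, if anything falls off the work surface, if the arm or the gripper's body presses on something with over 40 N, if the wrist force passes 120 N, or if a joint passes its speed limit or range.

## Working session

There is one attempt and no reset: what is moved stays moved. The work goes in short steps, Python scripts to look and compute and a tool call to move; the robot and the scene stay as the last step left them, time stands still between calls to the robot, and variables do not carry over. Pictures are saved under pics/ and viewed, at most 14 in all, crops included, and the job is handed in when it is done.

Besides the shell and the picture viewer there is one more tool, called after ">>>" as name(argument=value, ...), one argument or row to a line, values as JSON. drive_tool: Moves the arm, as the interface text tells. Its arguments: {"type":"object","properties":{"rows":{"type":"array","items":{"type":"object","properties":{"offset":{"type":"array","items":{"type":"number"}},"rotation":{"type":"array","items":{"type":"number"}},"claw":{"type":"number"}}}},"force":{"type":"number"}},"required":["rows"]}

```bash
mkdir -p pics
cat > h.py <<'E'
import numpy as np, cv2
from bench import get_obs, grab_frame, hand_in
from scipy.spatial.transform import Rotation as Ro
def f(d): return 240/np.tan(np.radians(d["vfov"])/2)
def pts(d):
    z=d["z_map"]; v,u=np.mgrid[:480,:640]; k=f(d)
    P=np.stack([(u-d["cx"])/k*z,(v-d["cy"])/k*z,z],-1)
    return (P-d["t"])@d["R"]
def ray(d,u,v,h):
    k=f(d); r=np.array([(u-d["cx"])/k,(v-d["cy"])/k,1])@d["R"]; c=-d["R"].T@d["t"]
    return c+r*(h-c[2])/r[2]
def save(d,n): cv2.imwrite("pics/"+n,d["frame"][:,:,::-1])
E
python3 - <<'E'
from h import *
import pickle
o=get_obs();print(o)
D={}
for n in("scene","top"):
    d=grab_frame(n);save(d,n+"0.png");D[n]=d;print(n,d["vfov"],d["cx"],d["cy"],-d["R"].T@d["t"],d["R"].round(2).tolist(),(d["z_map"]>0).mean())
pickle.dump(D,open("d0.pkl","wb"))
E
```

```text
{'clock': 0.0, 'joints': array([-1.2351008 ,  0.47782382,  0.0223354 ,  1.55645608, -0.01147191,
        1.10927999, -0.08310594]), 'qvel': array([-1.59207721e-05,  1.11502420e-03,  1.87714661e-03,  9.36223586e-04,
        4.14962898e-04, -4.68576093e-04,  2.30224186e-03]), 'tau': array([-2.20431052e-04, -5.96464348e+01,  1.60801761e+00, -2.81190097e+01,
        1.25551698e-02,  9.44919360e-03,  3.43321540e-05]), 'tcp_pos': array([0.28959021, 0.60907042, 0.23030778]), 'orientation': array([-6.91302088e-01, -3.06433498e+00,  2.86247691e-03]), 'contact_force': array([ 0.1621906 ,  0.37532032, -0.09418595]), 'moment': array([ 0.02965207, -0.00905837,  0.01831956]), 'gripper_force': 0.0, 'grip_width': 0.08513327596671484}
scene 53.55498480429956 313.0052594367575 241.5902849670031 [ 0.15037483 -0.69165716  0.68762506] [[0.9, -0.44, 0.02], [-0.27, -0.59, -0.76], [0.35, 0.68, -0.65]] 0.9960514322916667
top 49.2242438920028 320.01394723896783 234.17973305109493 [ 0.21670196 -0.00761298  1.2874118 ] [[0.07, -1.0, 0.0], [-0.97, -0.07, -0.22], [0.22, 0.01, -0.98]] 0.9959602864583333
```

View pics/top0.png

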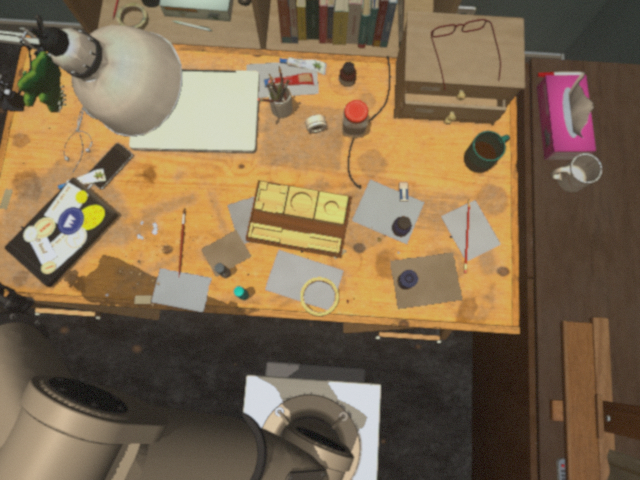

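View pics/scene0.png

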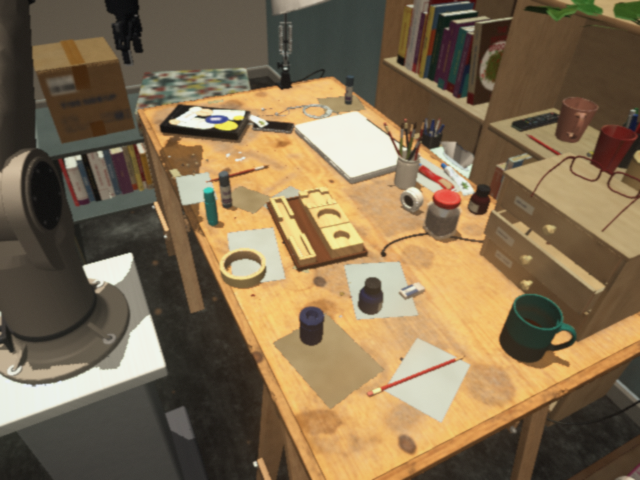

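Top view candidates:
- **Pencil or brush:** rods at (183,240) and (467,237).
- **Eraser:** white block at (404,192). The tape roll at (317,123) is not it.
- **Sharpener or ink bottle:** (407,279) is a plain cylinder. (401,227) has shoulders and a cap. A dark jar stands at (348,73).
- **Glue stick:** grey at (221,269). Turquoise at (240,293) is excluded. Another slim one stands at scene (349,90).
- **Tidy:** around (300,217).

Next is a close crop composite to check these.

Run:
```python
from h import *
import pickle
D=pickle.load(open("d0.pkl","rb"))
t=D["top"]["frame"];s=D["scene"]["frame"]
def c(im,u,v,w,h): return cv2.resize(im[v:v+h,u:u+w],(390,290),interpolation=cv2.INTER_CUBIC)
a=np.vstack([np.hstack([c(s,355,340,134,100),c(s,170,150,134,100)]),np.hstack([c(t,360,170,134,100),c(t,160,190,134,100)])])
cv2.imwrite("pics/crop1.png",a[:,:,::-1])
P=pts(D["top"]);
for n,(u,v) in dict(rodL=(183,240),rodR=(467,237),er=(404,192),sh=(407,279),ink=(401,227),gl=(220,268),tq=(240,293)).items(): print(n,P[v,u].round(3), ray(D["top"],u,v,0.0).round(3))
```

```text
rodL [0.465 0.351 0.004] [0.465 0.352 0.   ]
rodR [ 0.521 -0.358  0.005] [ 0.522 -0.359  0.   ]
er [ 0.626 -0.196  0.011] [ 0.629 -0.197  0.   ]
sh [ 0.398 -0.205  0.048] [ 0.405 -0.212  0.   ]
ink [ 0.521 -0.184  0.062] [ 0.537 -0.193  0.   ]
gl [0.388 0.233 0.092] [0.401 0.252 0.   ]
tq [0.334 0.181 0.093] [0.343 0.196 0.   ]
```

View pics/crop1.png

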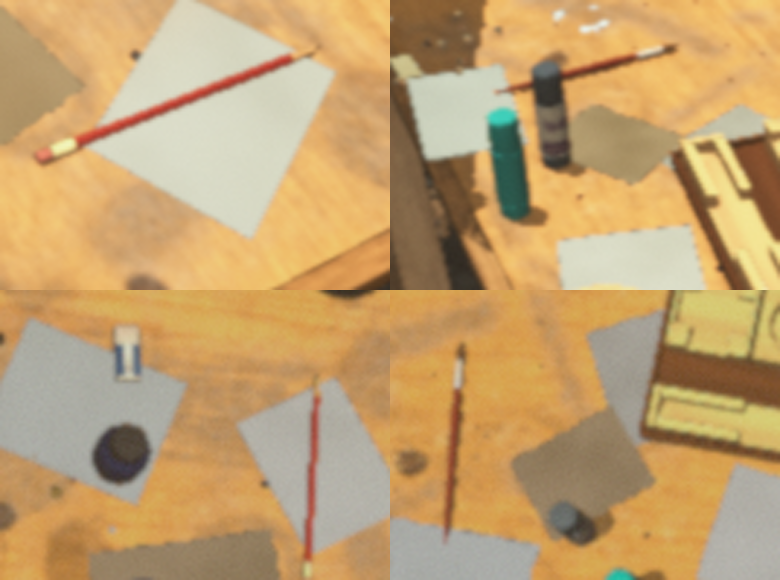

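The right rod (467,237) has a yellow ferrule, a rubber and a sharpened tip, so it is the pencil. The left one, with a white ferrule and bristles, is the brush. The bottle at (401,227) has a narrower cap, so it is the ink bottle. Grey (221,269) is the glue stick. Next I measure everything in both views.

Run:
```python
from h import *
import pickle
D=pickle.load(open("d0.pkl","rb"))
for n,d in D.items():
    P=pts(d); print("==",n); hsv=cv2.cvtColor(d["frame"],cv2.COLOR_RGB2HSV)
    tb=(abs(P[...,0]-.5)<.12)&(abs(P[...,1]+.05)<.05)&(P[...,2]<.02)&(P[...,2]>-.02); print("table z",np.median(P[...,2][tb]) if tb.any() else None)
    for k,(x,y,z0) in dict(sh=(.398,-.205,.02),ink=(.521,-.184,.02),gl=(.388,.235,.02),er=(.626,-.196,.006)).items():
        m=(np.hypot(P[...,0]-x,P[...,1]-y)<.045)&(P[...,2]>z0)
        q=P[m]; zt=np.percentile(q[:,2],90); top=q[q[:,2]>zt-.006]
        (c,sz,a)=cv2.minAreaRect((top[:,:2]*1000).astype(np.float32)); cc,r=cv2.minEnclosingCircle((top[:,:2]*1000).astype(np.float32))
        print(k,len(q),"ztop",zt.round(4),np.median(top[:,2]).round(4),"rect",np.round(c,1),np.round(sz,1),round(a,1),"circ",np.round(cc,1),round(r,1))
        if z0>.01:
            for h in (.015,.03,.045,.06): 
                w=q[abs(q[:,2]-h)<.006]
                if len(w)>5: print("   h",h,"x",w[:,0].min().round(3),w[:,0].max().round(3),"y",w[:,1].min().round(3),w[:,1].max().round(3))
    # rods: red/saturated
    m=((hsv[...,0]<7)|(hsv[...,0]>172))&(hsv[...,1]>130)&(np.hypot(P[...,0]-.52,P[...,1]+.36)<.13)&(P[...,2]<.03)&(P[...,2]>-.005)
    q=P[m]; print("pencil red",len(q)); 
    vx,vy,x0,y0=cv2.fitLine((q[:,:2]).astype(np.float32),cv2.DIST_HUBER,0,1e-4,1e-4).ravel()
    s=(q[:,:2]-[x0,y0])@[vx,vy]; print("line",vx,vy,"ends",np.array([x0,y0])+s.min()*np.array([vx,vy]),np.array([x0,y0])+s.max()*np.array([vx,vy]),"len",np.ptp(s),"z",np.percentile(q[:,2],[50,90]))
    # tidy by height>
    m=(np.hypot(P[...,0]-.53,P[...,1]-.06)<.17)&(P[...,2]>.022)&(P[...,2]<.045); q=P[m]
    print("tidy z hist",np.histogram(q[:,2],bins=np.arange(.022,.046,.002)))
    t=q[abs(q[:,2]-.032)<.004]
    for nm,sel in (("hi",t),("rest",q[(q[:,2]<.029)])): 
        print(nm,len(sel),cv2.minAreaRect((sel[:,:2]*1000).astype(np.float32)))
```

```text
== scene
table z -2.957664046333966e-05
sh 706 ztop 0.0591 0.0579 rect [ 399.4 -211.6] [43.  41.6] 65.0 circ [ 398.8 -210.5] 22.2
   h 0.015 x 0.38 0.409 y -0.233 -0.217
   h 0.03 x 0.377 0.415 y -0.233 -0.207
   h 0.045 x 0.377 0.417 y -0.234 -0.202
   h 0.06 x 0.377 0.421 y -0.232 -0.19
ink 620 ztop 0.0666 0.066 rect [ 532.4 -194.4] [29.7 29.5] 59.1 circ [ 532.1 -194.6] 16.2
   h 0.015 x 0.51 0.542 y -0.217 -0.189
   h 0.03 x 0.509 0.549 y -0.218 -0.176
   h 0.045 x 0.511 0.553 y -0.215 -0.178
   h 0.06 x 0.517 0.548 y -0.21 -0.181
gl 324 ztop 0.0907 0.0907 rect [388.1 230.5] [25.9 20.8] 54.5 circ [387.1 232. ] 13.8
   h 0.03 x 0.375 0.399 y 0.215 0.233
   h 0.045 x 0.376 0.4 y 0.218 0.239
   h 0.06 x 0.375 0.401 y 0.216 0.232
er 235 ztop 0.0133 0.0114 rect [ 627.1 -198.7] [51.8 23.1] 3.7 circ [ 626.8 -198.5] 27.1
pencil red 207
line 0.9990427 -0.043746147 ends [ 0.45466993 -0.35910622] [ 0.59676068 -0.3653281 ] len 0.1422269012382439 z [0.00595921 0.007318  ]
tidy z hist (array([376, 413, 230, 215, 662, 384,  19,   0,   0,   0,   0]), array([0.022, 0.024, 0.026, 0.028, 0.03 , 0.03
[... 859 characters left out ...]
45 x 0.376 0.397 y 0.222 0.236
   h 0.06 x 0.376 0.391 y 0.222 0.238
er 177 ztop 0.0147 0.0121 rect [ 627.3 -195.1] [51.5 21.9] 4.0 circ [ 627.6 -195.8] 26.8
pencil red 89
line 0.99925154 -0.038682964 ends [ 0.46199035 -0.35486199] [ 0.59701372 -0.360089  ] len 0.1351245040947585 z [0.00484989 0.00893813]
tidy z hist (array([299, 341, 317, 319, 439, 406, 223,  69,  10,   0,   0]), array([0.022, 0.024, 0.026, 0.028, 0.03 , 0.032, 0.034, 0.036, 0.038,
       0.04 , 0.042, 0.044]))
hi 1387 ((492.3723449707031, 70.59040832519531), (224.50717163085938, 240.5006103515625), 83.48556518554688)
rest 1119 ((489.65478515625, 70.84085083007812), (227.8429718017578, 244.7261199951172), 82.77035522460938)
```

>>> drive_tool(
  rows=[
    {"offset":[-0.93,-0.88,0],"rotation":[0,0,0],"claw":1},
    {"offset":[-0.93,-0.88,0],"rotation":[0,0,0],"claw":1},
    {"offset":[-0.93,-0.88,0],"rotation":[0,0,0],"claw":1},
    {"offset":[-0.93,-0.88,0],"rotation":[0,0,0],"claw":1},
    {"offset":[-0.93,-0.88,0],"rotation":[0,0,0],"claw":1},
  ],
)

```text
clock: 0.52
tcp_pos: [0.361, 0.4255, 0.2309]
orientation: [0.697, 3.062, -0.004]
contact_force: [0.7, -0.0, 0.2]
grip_width: 0.0856
gripper_force: 0.0
```

>>> drive_tool(
  rows=[
    {"offset":[-0.93,-0.88,0],"rotation":[0,0,0],"claw":1},
    {"offset":[-0.93,-0.88,0],"rotation":[0,0,0],"claw":1},
    {"offset":[-0.93,-0.88,0],"rotation":[0,0,0],"claw":1},
    {"offset":[-0.93,-0.88,0],"rotation":[0,0,0],"claw":1},
    {"offset":[-0.93,-0.88,0],"rotation":[0,0,0],"claw":1},
  ],
)

```text
clock: 0.93
tcp_pos: [0.4295, 0.2465, 0.2311]
orientation: [0.698, 3.063, -0.002]
contact_force: [0.9, -0.5, -0.1]
grip_width: 0.0854
gripper_force: 0.0
```

>>> drive_tool(
  rows=[
    {"offset":[-0.93,-0.88,0],"rotation":[0,0,0.62],"claw":1},
    {"offset":[-0.93,-0.88,0],"rotation":[0,0,0.62],"claw":1},
    {"offset":[-0.93,-0.88,0],"rotation":[0,0,0.62],"claw":1},
    {"offset":[-0.93,-0.88,0],"rotation":[0,0,0.62],"claw":1},
    {"offset":[-0.93,-0.88,0],"rotation":[0,0,0.62],"claw":1},
    {"offset":[-0.93,-0.88,0],"rotation":[0,0,0.62],"claw":1},
    {"offset":[-0.93,-0.88,0],"rotation":[0,0,0.62],"claw":1},
    {"offset":[-0.93,-0.88,0],"rotation":[0,0,0.62],"claw":1},
    {"offset":[-0.93,-0.88,0],"rotation":[0,0,0.62],"claw":1},
    {"offset":[-0.93,-0.88,0],"rotation":[0,0,0.62],"claw":1},
    {"offset":[-0.93,-0.88,0],"rotation":[0,0,0.62],"claw":1},
    {"offset":[-0.93,-0.88,0],"rotation":[0,0,0.62],"claw":1},
    {"offset":[-0.93,-0.88,0],"rotation":[0,0,0.62],"claw":1},
  ],
)

```text
clock: 2.02
tcp_pos: [0.4976, 0.0724, 0.2312]
orientation: [-2.34, -2.096, 0.0]
contact_force: [0.2, -0.1, 0.1]
grip_width: 0.0856
gripper_force: 0.0
```

```bash
cat >> h.py <<'E'
def go(x,y,z,psi,n=None):
    "fractions to bring TCP to xyz with tool z down and tool y at psi deg (mod 180)"
    o=get_obs(); R=Ro.from_rotvec(o["orientation"]).as_matrix(); p=o["tcp_pos"]
    d=R.T@(np.array([x,y,z])-p)/.15
    a=np.radians(psi); best=None
    for s in (a,a+np.pi):
        ty=np.array([np.cos(s),np.sin(s),0]); tz=np.array([0,0,-1.]); T=np.stack([np.cross(ty,tz),ty,tz],1)
        w=Ro.from_matrix(R.T@T).as_rotvec()/2
        if best is None or np.linalg.norm(w)<np.linalg.norm(best): best=w
    n=n or int(np.ceil(abs(d).max()))
    print("at",p.round(4),"ty deg",np.degrees(np.arctan2(R[1,1],R[0,1])).round(1),"q7",o["joints"][6].round(2),"| n",n,"x offset",(d/n).round(4),"rot",best.round(4),"other",(np.linalg.norm(best)*2-np.pi)/2)
E
python3 - <<'E'
from h import *
import pickle
d=grab_frame("wrist");save(d,"w1.png");pickle.dump(d,open("w1.pkl","wb"));print(-d["R"].T@d["t"],d["R"].round(2).tolist(),d["vfov"])
o=get_obs();print(o["clock"],o["tcp_pos"],o["joints"].round(2))
E
```

```text
[0.5056599  0.14354071 0.37253214] [[0.99, -0.11, 0.0], [-0.11, -0.95, 0.28], [-0.03, -0.28, -0.96]] 58.546553762405566
2.0667 [0.49763936 0.07231263 0.23122162] [-0.66  0.2   0.45  1.98 -0.1   0.98 -0.27]
```

View pics/w1.png

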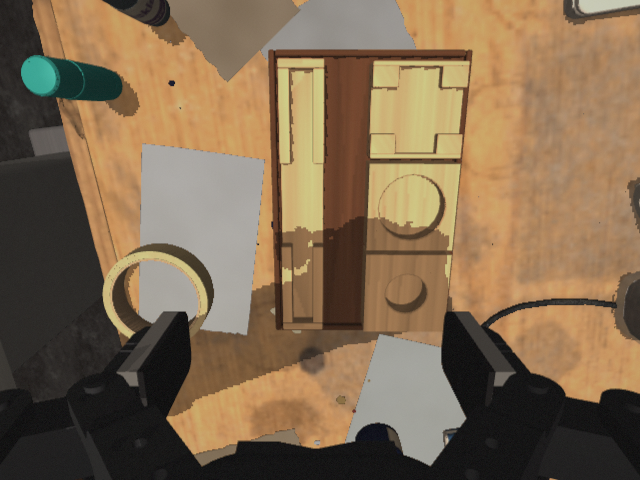

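The wrist view shows the tidy whole: groove bar on the left (x 277–325), eraser recess at (420,110), large well at (411,205) and small well at (406,290). Now I measure those.

```bash
cat > tidy.py <<'E'
from h import *
def tidy(d):
    P=pts(d); m=((P[...,2]>.0285)&(P[...,2]<.037)&(abs(P[...,0]-.54)<.13)&(abs(P[...,1]-.065)<.135)).astype(np.uint8)
    print("block top z",np.median(P[...,2][m>0]))
    cs,hi=cv2.findContours(cv2.morphologyEx(m,cv2.MORPH_OPEN,np.ones((3,3))),cv2.RETR_CCOMP,cv2.CHAIN_APPROX_NONE)
    for c,h in zip(cs,hi[0]):
        if len(c)<40: continue
        w=np.array([ray(d,u,v,.032)[:2] for u,v in c[:,0]])*1000; w=w.astype(np.float32)
        e=cv2.fitEllipse(w); print("hole" if h[3]>=0 else "outer",len(c),"ell",np.round(e[0],1),np.round(e[1],1),"rect",[np.round(q,1) for q in cv2.minAreaRect(w)])
    # rest walls z 26mm (6+20)
    for lo,hi_,nm,hh in ((.022,.0285,"walls",.026),(.011,.018,"floor14",.014)):
        m=((P[...,2]>lo)&(P[...,2]<hi_)&(abs(P[...,0]-.487)<.05)&(abs(P[...,1]-.065)<.13)).astype(np.uint8)
        q=P[m>0]; print(nm,len(q),np.median(q[:,2]),[np.round(v,1) for v in cv2.minAreaRect((q[:,:2]*1000).astype(np.float32))])
    # depth in wells / recess
    for nm,(u,v) in dict(er=(420,110),big=(411,205),sm=(406,290)).items(): print(nm,P[v-5:v+6,u-5:u+6].reshape(-1,3).mean(0).round(4))
E
python3 - <<'E'
from tidy import *
import pickle
tidy(pickle.load(open("w1.pkl","rb")))
E
```

```text
block top z 0.030585967822933723
outer 324 ell [566.1 -13.5] [83.  84.1] rect [array([566.3, -13.7]), array([70.9, 72. ]), np.float64(83.7)]
hole 120 ell [566.3 -13.6] [36.1 36.6] rect [array([566. , -13.6]), array([36.5, 36.8]), np.float64(64.6)]
outer 363 ell [574.8  61.4] [83.6 84.7] rect [array([574.8,  61.3]), array([71.2, 72.1]), np.float64(83.7)]
hole 198 ell [574.6  61.2] [53.7 54.3] rect [array([574.8,  61.2]), array([54., 54.]), np.float64(40.2)]
outer 267 ell [580.  110.4] [19.5 89.5] rect [array([580.2, 110.4]), array([18.3, 71.4]), np.float64(83.7)]
outer 285 ell [586.2 162.1] [20.2 87.7] rect [array([586. , 162.2]), array([18.8, 71.6]), np.float64(83.7)]
walls 4542 0.0245390391755356 [array([504.4,  68.6]), array([227.6,  73.7]), np.float64(83.5)]
floor14 7607 0.012584953480379522 [array([500.5,  69.4]), array([242.4,  80.8]), np.float64(83.7)]
er [0.5872 0.136  0.0217]
big [0.578  0.0591 0.0147]
sm [ 0.5702 -0.0197  0.0126]
```

>>> drive_tool(
  rows=[
    {"offset":[-0.9,0.1,0],"rotation":[0,0,0],"claw":1},
    {"offset":[-0.9,0.1,0],"rotation":[0,0,0],"claw":1},
    {"offset":[-0.9,0.1,0],"rotation":[0,0,0],"claw":1},
    {"offset":[-0.9,0.1,0],"rotation":[0,0,0],"claw":1},
  ],
)

```text
clock: 2.4
tcp_pos: [0.4965, -0.0706, 0.2318]
orientation: [2.348, 2.084, -0.002]
contact_force: [-0.3, -1.7, -0.2]
grip_width: 0.0853
gripper_force: 0.0
```

>>> drive_tool(
  rows=[
    {"offset":[-0.9,0.1,0],"rotation":[0,0,0],"claw":1},
    {"offset":[-0.9,0.1,0],"rotation":[0,0,0],"claw":1},
    {"offset":[-0.9,0.1,0],"rotation":[0,0,0],"claw":1},
    {"offset":[-0.9,0.1,0],"rotation":[0,0,0],"claw":1},
  ],
)

```text
clock: 2.73
tcp_pos: [0.4958, -0.2066, 0.2319]
orientation: [2.347, 2.083, -0.003]
contact_force: [0.6, 0.9, -0.2]
grip_width: 0.0854
gripper_force: 0.0
```

>>> drive_tool(
  rows=[
    {"offset":[-0.7,0.1,0],"rotation":[0,0,0.747],"claw":1},
    {"offset":[-0.7,0.1,0],"rotation":[0,0,0.747],"claw":1},
    {"offset":[-0.7,0.1,0],"rotation":[0,0,0.747],"claw":1},
    {"offset":[-0.7,0.1,0],"rotation":[0,0,0.747],"claw":1},
    {"offset":[-0.7,0.1,0],"rotation":[0,0,0.747],"claw":1},
    {"offset":[-0.7,0.1,0],"rotation":[0,0,0.747],"claw":1},
    {"offset":[-0.7,0.1,0],"rotation":[0,0,0.747],"claw":1},
    {"offset":[-0.7,0.1,0],"rotation":[0,0,0.747],"claw":1},
    {"offset":[-0.7,0.1,0],"rotation":[0,0,0.747],"claw":1},
    {"offset":[-0.7,0.1,0],"rotation":[0,0,0.747],"claw":1},
    {"offset":[-0.7,0.1,0],"rotation":[0,0,0.747],"claw":1},
    {"offset":[-0.7,0.1,0],"rotation":[0,0,0.747],"claw":1},
    {"offset":[-0.7,0.1,0],"rotation":[0,0,0.747],"claw":1},
    {"offset":[-0.7,0.1,0],"rotation":[0,0,0.747],"claw":1},
    {"offset":[-0.7,0.1,0],"rotation":[0,0,0.747],"claw":1},
  ],
)

```text
clock: 3.98
tcp_pos: [0.5002, -0.3052, 0.2312]
orientation: [-3.141, 0.05, 0.0]
contact_force: [-1.5, 0.1, 0.1]
grip_width: 0.085
gripper_force: 0.0
```

Run:
```python
from h import *
import pickle
d=grab_frame("wrist");save(d,"w2.png");pickle.dump(d,open("w2.pkl","wb"));print(-d["R"].T@d["t"])
o=get_obs();print(o["clock"],o["tcp_pos"],o["joints"].round(2))
```

```text
[ 0.57281434 -0.30845131  0.37253672]
4.0333 [ 0.50019351 -0.30528605  0.2312476 ] [-0.27  0.48  0.98  1.82 -0.45  1.08 -0.73]
```

View pics/w2.png

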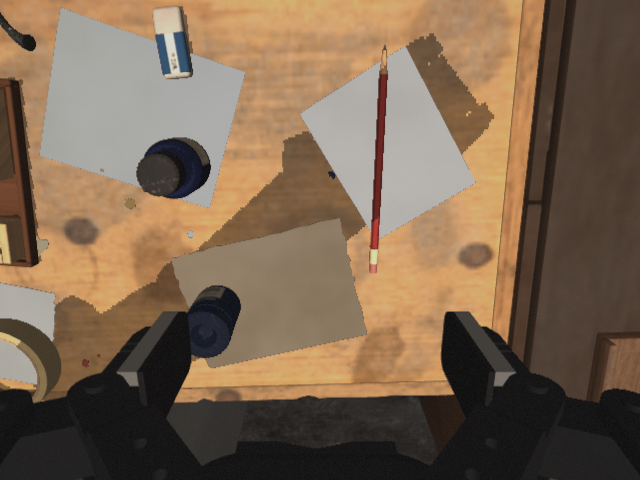

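The wrist view confirms the choices. The pencil runs from its tip at (384,45) to its rubber at (373,272). The eraser is at (173,43), the ink bottle at (173,170) and the sharpener at (214,322).

Run:
```python
from h import *
import pickle
d=pickle.load(open("w2.pkl","rb")); P=pts(d)
a=ray(d,384.5,44,.004);b=ray(d,373,273,.004);print("pencil ends",a,b,np.linalg.norm(a-b),"mid",(a+b)/2,"dir",np.degrees(np.arctan2(*(a-b)[1::-1])))
m=(abs(P[...,1]+.36)<.03)&(abs(P[...,0]-.52)<.1)&(P[...,2]>.003)&(P[...,2]<.02)
m=((cv2.cvtColor(d["frame"],cv2.COLOR_RGB2HSV)[...,1]>150)&(d["frame"][...,0]>2*d["frame"][...,1])&(abs(P[...,1]+.36)<.03)&(abs(P[...,0]-.52)<.1))
vv,uu=np.nonzero(m); w=np.array([ray(d,u,v,.005)[:2] for u,v in zip(uu,vv)],np.float32)
l=cv2.fitLine(w,cv2.DIST_HUBER,0,1e-4,1e-4).ravel(); print(len(w),l,"z",np.percentile(P[m][:,2],[10,50,90]))
print("y at mid", l[3]+(((a+b)/2)[0]-l[2])*l[1]/l[0])
for k,(x,y,z0,r) in dict(er=(.627,-.197,.006,.04),sh=(.399,-.209,.05,.03),ink=(.532,-.192,.055,.03)).items():
    q=P[(np.hypot(P[...,0]-x,P[...,1]-y)<r)&(P[...,2]>z0)]
    q2=(q[:,:2]*1000).astype(np.float32); print(k,len(q),np.percentile(q[:,2],[50,95]).round(4),[np.round(v,1) for v in cv2.minAreaRect(q2)],cv2.minEnclosingCircle(q2))
go(.525,-.36,.1,-92)
```

```text
pencil ends [ 0.62229093 -0.36414281  0.004     ] [ 0.42892592 -0.35603602  0.004     ] 0.1935348657238862 mid [ 0.52560842 -0.36008942  0.004     ] dir -2.400709772188946
1280 [ 0.9989859  -0.04502479  0.53073645 -0.36012745] z [0.00322667 0.0046859  0.00586597]
y at mid -0.35989632651690157
er 2085 [0.0106 0.0123] [array([ 628.5, -196.7]), array([51.8, 23.3]), np.float64(3.8)] ((628.29345703125, -197.24545288085938), 26.920557022094727)
sh 1585 [0.0571 0.0585] [array([ 400.3, -214.3]), array([43.7, 34.1]), np.float64(0.2)] ((399.9150085449219, -209.9073028564453), 22.26015281677246)
ink 1636 [0.0656 0.0669] [array([ 533.3, -193. ]), array([31. , 31.4]), np.float64(17.7)] ((533.549072265625, -193.03338623046875), 15.921144485473633)
at [ 0.5002 -0.3053  0.2312] ty deg -91.9 q7 -0.73 | n 1 x offset [0.1772 0.3594 0.8749] rot [-0.0001 -0.      0.001 ] other -1.5697523027765374
```

>>> drive_tool(
  rows=[
    {"offset":[0.18,0.36,0.5],"rotation":[0,0,0.004],"claw":0.4},
    {"offset":[0.18,0.36,0.875],"rotation":[0,0,0.004],"claw":0.4},
    {"offset":[0.18,0.36,0.875],"rotation":[0,0,0.004],"claw":0.4},
    {"offset":[0.18,0.36,0.875],"rotation":[0,0,0.004],"claw":0.4},
    {"offset":[0.18,0.36,0.875],"rotation":[0,0,0.004],"claw":0.4},
    {"offset":[0.18,0.36,0.875],"rotation":[0,0,0.004],"claw":0.4},
  ],
)

```text
clock: 4.53
tcp_pos: [0.5245, -0.3605, 0.0996]
orientation: [-3.14, 0.069, 0.003]
contact_force: [-0.2, -0.3, 0.3]
grip_width: 0.034
gripper_force: 0.0
```

Run:
```python
from h import *
go(.5256,-.360,.0025,-92.4)
```

```text
at [ 0.5245 -0.3605  0.0996] ty deg -92.5 q7 -0.57 | n 1 x offset [ 0.0087 -0.0031  0.6473] rot [-0.0004  0.0009 -0.0009] other -1.569450719049896
```

>>> drive_tool(
  force=40,
  rows=[
    {"offset":[0.008,0,0.2],"rotation":[0,0,0],"claw":0.4},
    {"offset":[0.008,0,0.4],"rotation":[0,0,0],"claw":0.4},
    {"offset":[0.008,0,0.55],"rotation":[0,0,0],"claw":0.4},
    {"offset":[0.008,0,0.647],"rotation":[0,0,0],"claw":0.4},
    {"offset":[0.008,0,0.647],"rotation":[0,0,0],"claw":0.4},
    {"offset":[0.008,0,0.647],"rotation":[0,0,0],"claw":0},
    {"offset":[0.008,0,0.647],"rotation":[0,0,0],"claw":0},
    {"offset":[0.008,0,0.647],"rotation":[0,0,0],"claw":0},
    {"offset":[0.008,0,0.647],"rotation":[0,0,0],"claw":0},
    {"offset":[0.008,0,0.647],"rotation":[0,0,0],"claw":0},
    {"offset":[0.008,0,0.647],"rotation":[0,0,0],"claw":0},
  ],
)

```text
clock: 5.45
tcp_pos: [0.5276, -0.3614, 0.0053]
orientation: [3.139, -0.07, 0.005]
contact_force: [-0.8, 0.1, 6.9]
grip_width: 0.0049
gripper_force: 39.7
```

Run:
```python
from h import *
o=get_obs();print(o["tcp_pos"],o["grip_width"],o["gripper_force"],o["contact_force"])
go(.49,.0712,.12,-6.4)
```

```text
[ 0.52760029 -0.36140129  0.00525328] 0.0049286364649464825 39.73832666873932 [-0.8368196   0.14929957  6.87107132]
at [ 0.5276 -0.3614  0.0053] ty deg -92.5 q7 -0.49 | n 3 x offset [-0.1253 -0.9563 -0.2567] rot [ 1.700e-03 -7.000e-04 -7.517e-01] other -0.8190898223852692
```

>>> drive_tool(
  rows=[
    {"offset":[0,0,-0.1],"rotation":[0,0,0],"claw":0},
    {"offset":[0,0,-0.25],"rotation":[0,0,0],"claw":0},
    {"offset":[0,0,-0.45],"rotation":[0,0,0],"claw":0},
    {"offset":[0,0,-0.67],"rotation":[0,0,0],"claw":0},
    {"offset":[0,0,-0.67],"rotation":[0,0,0],"claw":0},
    {"offset":[0,0,-0.67],"rotation":[0,0,0],"claw":0},
  ],
)

```text
clock: 5.95
tcp_pos: [0.5277, -0.3615, 0.1069]
orientation: [3.139, -0.07, 0.007]
contact_force: [-0.9, -0.4, -1.2]
grip_width: 0.0041
gripper_force: 39.1
```

Run:
```python
from h import *
import pickle
d=grab_frame("wrist");e=grab_frame("scene");pickle.dump((d,e),open("w3.pkl","wb"))
a=np.vstack([cv2.resize(d["frame"],(480,360))[100:],cv2.resize(e["frame"][280:440,300:540],(480,320))])
cv2.imwrite("pics/w3.png",a[:,:,::-1])
o=get_obs();print(o["tcp_pos"],o["grip_width"],o["gripper_force"],o["contact_force"])
```

```text
[ 0.52638921 -0.35996407  0.10391051] 0.004546581682224792 39.08893167972565 [ 0.42832656  0.67110688 -0.61242576]
```

View pics/w3.png

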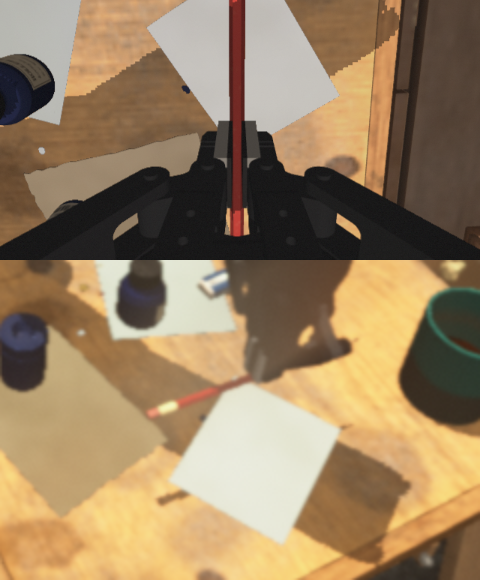

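The pencil is held between the fingertips. I check its height and tilt in the grip.

Run:
```python
from h import *
import pickle
d,e=pickle.load(open("w3.pkl","rb"))
for n,c in (("w",d),("s",e)):
    P=pts(c); f_=c["frame"].astype(int); m=(f_[...,0]>1.8*f_[...,1])&(f_[...,0]>50)&(abs(P[...,1]+.36)<.03)&(P[...,2]>.06)&(P[...,2]<.3)
    q=P[m]; b=np.linspace(.40,.64,9)
    print(n,len(q))
    for i in range(8):
        w=q[(q[:,0]>=b[i])&(q[:,0]<b[i+1])]
        if len(w)>3: print(b[i:i+2].round(3),len(w),np.median(w,0).round(4), w[:,0].min().round(4),w[:,0].max().round(4))
d2=grab_frame("scene")
P=pts(d);print([P[v,318].round(3) for v in range(130,330,20)])
```

```text
w 5850
[0.46 0.49] 713 [ 0.4799 -0.36    0.1061] 0.4683 0.49
[0.49 0.52] 878 [ 0.5045 -0.3612  0.1065] 0.49 0.52
[0.52 0.55] 1175 [ 0.5383 -0.3626  0.1065] 0.5201 0.5499
[0.55 0.58] 1723 [ 0.5656 -0.3639  0.1063] 0.55 0.58
[0.58 0.61] 1361 [ 0.5906 -0.3652  0.1064] 0.58 0.6003
s 47
[0.43 0.46] 10 [ 0.4568 -0.36    0.1063] 0.4543 0.4599
[0.46 0.49] 35 [ 0.4725 -0.36    0.106 ] 0.4605 0.4843
[array([ 0.595, -0.366,  0.108]), array([ 0.588, -0.366,  0.108]), array([ 0.582, -0.365,  0.106]), array([ 0.575, -0.365,  0.106]), array([ 0.568, -0.365,  0.106]), array([ 0.561, -0.365,  0.106]), array([ 0.554, -0.364,  0.107]), array([ 0.547, -0.364,  0.107]), array([ 0.539, -0.364,  0.106]), array([ 0.531, -0.363,  0.106])]
```

>>> drive_tool(
  rows=[
    {"offset":[-0.05,-0.1,-0.2],"rotation":[0,0,0],"claw":0},
    {"offset":[-0.08,-0.27,-0.33],"rotation":[0,0,0],"claw":0},
    {"offset":[-0.1,-0.45,-0.33],"rotation":[0,0,0],"claw":0},
    {"offset":[-0.13,-0.63,-0.33],"rotation":[0,0,0],"claw":0},
    {"offset":[-0.13,-0.8,-0.33],"rotation":[0,0,0],"claw":0},
    {"offset":[-0.13,-0.96,-0.33],"rotation":[0,0,0],"claw":0},
  ],
)

```text
clock: 6.6
tcp_pos: [0.5123, -0.2138, 0.1521]
orientation: [-3.14, 0.069, 0.003]
contact_force: [1.1, 0.4, -0.3]
grip_width: 0.0043
gripper_force: 39.2
```

>>> drive_tool(
  rows=[
    {"offset":[-0.05,-0.16,0],"rotation":[0,0,0],"claw":0},
    {"offset":[-0.08,-0.32,0],"rotation":[0,0,0],"claw":0},
    {"offset":[-0.1,-0.48,0],"rotation":[0,0,0],"claw":0},
    {"offset":[-0.13,-0.64,0],"rotation":[0,0,0],"claw":0},
    {"offset":[-0.13,-0.8,0],"rotation":[0,0,0],"claw":0},
    {"offset":[-0.13,-0.96,0],"rotation":[0,0,0],"claw":0},
  ],
)

```text
clock: 7.1
tcp_pos: [0.499, -0.0697, 0.1522]
orientation: [3.141, -0.07, -0.003]
contact_force: [0.2, 0.2, 0.1]
grip_width: 0.0047
gripper_force: 39.2
```

>>> drive_tool(
  rows=[
    {"offset":[-0.05,-0.16,0],"rotation":[0,0,-0.05],"claw":0},
    {"offset":[-0.08,-0.32,0],"rotation":[0,0,-0.1],"claw":0},
    {"offset":[-0.1,-0.48,0],"rotation":[0,0,-0.16],"claw":0},
    {"offset":[-0.13,-0.64,0],"rotation":[0,0,-0.22],"claw":0},
    {"offset":[-0.13,-0.8,0],"rotation":[0,0,-0.28],"claw":0},
    {"offset":[-0.13,-0.96,0],"rotation":[0,0,-0.34],"claw":0},
    {"offset":[-0.13,-0.96,0],"rotation":[0,0,-0.4],"claw":0},
    {"offset":[-0.13,-0.96,0],"rotation":[0,0,-0.46],"claw":0},
    {"offset":[-0.13,-0.96,0],"rotation":[0,0,-0.52],"claw":0},
    {"offset":[-0.13,-0.96,0],"rotation":[0,0,-0.58],"claw":0},
    {"offset":[-0.13,-0.96,0],"rotation":[0,0,-0.64],"claw":0},
    {"offset":[-0.13,-0.96,0],"rotation":[0,0,-0.7],"claw":0},
    {"offset":[-0.13,-0.96,0],"rotation":[0,0,-0.74],"claw":0},
    {"offset":[-0.13,-0.96,0],"rotation":[0,0,-0.752],"claw":0},
    {"offset":[-0.13,-0.96,0],"rotation":[0,0,-0.752],"claw":0},
    {"offset":[-0.13,-0.96,0],"rotation":[0,0,-0.752],"claw":0},
  ],
)

```text
clock: 8.43
tcp_pos: [0.4867, 0.0736, 0.1526]
orientation: [-2.344, -2.092, 0.001]
contact_force: [0.1, 0.5, -0.5]
grip_width: 0.0042
gripper_force: 39.1
```

```bash
cat > pen.py <<'E'
from h import *
def pen(d,zlo,zhi,yaw=-6.4,rc=(.4853,.0712)):
    P=pts(d); f_=d["frame"].astype(int); m=(f_[...,0]>1.8*f_[...,1])&(f_[...,0]>50)&(abs(P[...,0]-.485)<.06)&(abs(P[...,1]-.07)<.16)&(P[...,2]>zlo)&(P[...,2]<zhi)
    m=cv2.morphologyEx(m.astype(np.uint8),cv2.MORPH_OPEN,np.ones((3,3)))>0
    a=np.radians(yaw); c=np.array([[np.cos(a),-np.sin(a)],[np.sin(a),np.cos(a)]])
    q=P[m]; L=(q[:,:2]-rc)@c
    print(len(q),"z",np.percentile(q[:,2],[10,50,90]).round(4),"y ext",L[:,1].min().round(4),L[:,1].max().round(4)); 
    l=np.polyfit(L[:,1],L[:,0],1);print("x at 0",l[1].round(4),"slope",l[0].round(4)); lz=np.polyfit(L[:,1],q[:,2],1); print("z slope",lz)
E
python3 - <<'E'
from pen import *
import pickle
d=grab_frame("wrist");pickle.dump(d,open("w4.pkl","wb"));save(d,"w4.png")
pen(d,.1,.2)
go(.4855,.073,.06,-6.4); print(get_obs()["grip_width"],get_obs()["clock"])
E
```

```text
5887 z [0.1501 0.152  0.1529] y ext -0.0573 0.0742
x at 0 0.0012 slope -0.0011
z slope [-0.00637361  0.15190975]
at [0.4868 0.0736 0.1527] ty deg -6.5 q7 -0.13 | n 1 x offset [-0.005  -0.0074  0.6179] rot [-0.0004  0.0002 -0.0008] other -1.569931595152937
0.0044763199664199825 8.4833
```

View pics/w4.png

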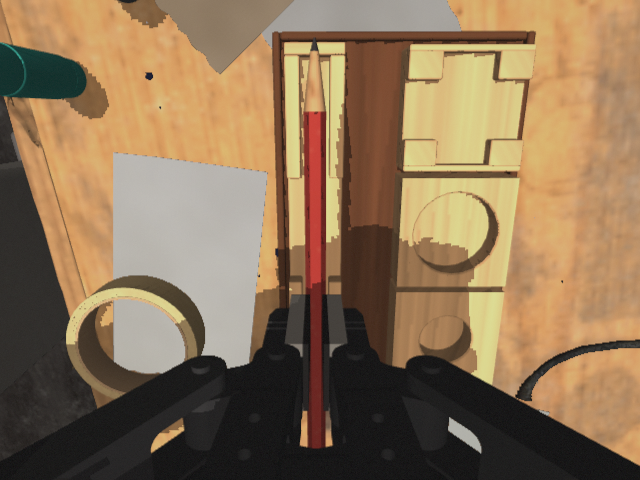

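>>> drive_tool(
  rows=[
    {"offset":[-0.013,-0.007,0.15],"rotation":[0,0,0],"claw":0},
    {"offset":[-0.013,-0.007,0.35],"rotation":[0,0,0],"claw":0},
    {"offset":[-0.013,-0.007,0.5],"rotation":[0,0,0],"claw":0},
    {"offset":[-0.013,-0.007,0.6],"rotation":[0,0,0],"claw":0},
    {"offset":[-0.013,-0.007,0.7],"rotation":[0,0,0],"claw":0},
    {"offset":[-0.013,-0.007,0.76],"rotation":[0,0,0],"claw":0},
    {"offset":[-0.013,-0.007,0.81],"rotation":[0,0,0],"claw":0},
    {"offset":[-0.013,-0.007,0.85],"rotation":[0,0,0],"claw":0},
    {"offset":[-0.013,-0.007,0.87],"rotation":[0,0,0],"claw":0},
    {"offset":[-0.013,-0.007,0.87],"rotation":[0,0,0],"claw":0},
    {"offset":[-0.013,-0.007,0.87],"rotation":[0,0,0],"claw":0},
  ],
)

```text
clock: 9.4
tcp_pos: [0.4861, 0.072, 0.0229]
orientation: [2.341, 2.094, 0.001]
contact_force: [0.0, 0.2, 0.3]
grip_width: 0.0044
gripper_force: 39.1
```

Run:
```python
from pen import *
d=grab_frame("wrist");pen(d,.01,.05)
go(.4855,.0715,.0205,-6.4); print(get_obs()["grip_width"],get_obs()["contact_force"])
```

```text
5851 z [0.0205 0.0223 0.0232] y ext -0.0584 0.0725
x at 0 0.0008 slope -0.0029
z slope [-0.00546097  0.02220265]
at [0.4862 0.0721 0.023 ] ty deg -6.4 q7 0.06 | n 1 x offset [-0.0042 -0.0044  0.0166] rot [ 0.0004 -0.0002  0.0003] other -1.5702355665257468
0.004401377109534154 [0.12006112 1.18879236 0.26066034]
```

>>> drive_tool(
  rows=[
    {"offset":[0,0,0.01],"rotation":[0,0,0],"claw":0},
    {"offset":[0,0,0.01],"rotation":[0,0,0],"claw":0},
    {"offset":[0,0,0.01],"rotation":[0,0,0],"claw":0.15},
    {"offset":[0,0,0.01],"rotation":[0,0,0],"claw":0.25},
    {"offset":[0,0,0.01],"rotation":[0,0,0],"claw":0.3},
    {"offset":[0,0,0.01],"rotation":[0,0,0],"claw":0.3},
    {"offset":[0,0,0],"rotation":[0,0,0],"claw":0.3},
    {"offset":[0,0,-0.1],"rotation":[0,0,0],"claw":0.3},
    {"offset":[0,0,-0.3],"rotation":[0,0,0],"claw":0.3},
    {"offset":[0,0,-0.6],"rotation":[0,0,0],"claw":0.3},
    {"offset":[0,0,-0.9],"rotation":[0,0,0],"claw":0.4},
    {"offset":[0,0,-0.9],"rotation":[0,0,0],"claw":0.4},
    {"offset":[0,0,-0.9],"rotation":[0,0,0],"claw":0.4},
    {"offset":[0,0,-0.9],"rotation":[0,0,0],"claw":0.4},
  ],
)

```text
clock: 10.62
tcp_pos: [0.4856, 0.0723, 0.1575]
orientation: [-2.34, -2.095, -0.002]
contact_force: [-0.5, 0.1, 0.2]
grip_width: 0.0342
gripper_force: 0.0
```

Run:
```python
from pen import *
d=grab_frame("wrist");e=grab_frame("top")
pen(d,.01,.05);pen(e,.01,.05)
a=np.hstack([cv2.resize(d["frame"][30:350,240:360],(225,600)),cv2.resize(e["frame"][165:265,235:360],(570,456))[:600] if 0 else cv2.copyMakeBorder(cv2.resize(e["frame"][165:265,235:360],(570,456)),0,144,0,0,0)])
cv2.imwrite("pics/c5.png",a[:,:,::-1]); print(a.shape)
go(.628,-.197,.15,-86.2)
```

```text
2009 z [0.0171 0.0187 0.0197] y ext -0.0752 0.0724
x at 0 0.0007 slope -0.0003
z slope [-7.44148360e-05  1.85496204e-02]Traceback (most recent call last):
  File "<stdin>", line 3, in <module>
  File "pen.py", line 7, in pen
    print(len(q),"z",np.percentile(q[:,2],[10,50,90]).round(4),"y ext",L[:,1].min().round(4),L[:,1].max().round(4));
                     ~~~~~~~~~~~~~^^^^^^^^^^^^^^^^^^^
    return _quantile_unchecked(
        a, q, axis, out, overwrite_input, method, keepdims, weights)
    return _ureduce(a,
                    func=_quantile_ureduce_func,
    ...<5 lines>...
                    overwrite_input=overwrite_input,
                    method=method)
    r = func(a, **kwargs)
    result = _quantile(arr,
                       quantiles=q,
    ...<2 lines>...
                       out=out,
                       weights=wgt)
    slices_having_nans = np.isnan(arr[-1, ...])
                                  ~~~^^^^^^^^^
IndexError: index -1 is out of bounds for axis 0 with size 0
```

Run:
```python
from h import *
go(.628,-.197,.12,-86.2)
```

```text
at [0.4846 0.0719 0.1562] ty deg -6.3 q7 -0.12 | n 2 x offset [-0.8379  0.5744  0.1201] rot [-6.000e-04  1.300e-03  6.969e-01] other -0.8739361938011468
```

>>> drive_tool(
  rows=[
    {"offset":[-0.84,0.575,0],"rotation":[0,0,0],"claw":0.45},
    {"offset":[-0.84,0.575,0],"rotation":[0,0,0],"claw":0.45},
    {"offset":[-0.84,0.575,0],"rotation":[0,0,0],"claw":0.45},
    {"offset":[-0.84,0.575,0],"rotation":[0,0,0],"claw":0.45},
  ],
)

```text
clock: 11.05
tcp_pos: [0.5577, -0.0667, 0.1559]
orientation: [2.344, 2.092, -0.005]
contact_force: [-0.8, -0.3, 0.9]
grip_width: 0.0386
gripper_force: 0.0
```

>>> drive_tool(
  rows=[
    {"offset":[-0.84,0.575,0.24],"rotation":[0,0,0.697],"claw":0.45},
    {"offset":[-0.84,0.575,0.24],"rotation":[0,0,0.697],"claw":0.45},
    {"offset":[-0.84,0.575,0.24],"rotation":[0,0,0.697],"claw":0.45},
    {"offset":[-0.84,0.575,0.24],"rotation":[0,0,0.697],"claw":0.45},
    {"offset":[-0.84,0.575,0.24],"rotation":[0,0,0.697],"claw":0.45},
    {"offset":[-0.84,0.575,0.24],"rotation":[0,0,0.697],"claw":0.45},
    {"offset":[-0.84,0.575,0.24],"rotation":[0,0,0.697],"claw":0.45},
    {"offset":[-0.84,0.575,0.24],"rotation":[0,0,0.697],"claw":0.45},
    {"offset":[-0.84,0.575,0.24],"rotation":[0,0,0.697],"claw":0.45},
    {"offset":[-0.84,0.575,0.24],"rotation":[0,0,0.697],"claw":0.45},
    {"offset":[-0.84,0.575,0.24],"rotation":[0,0,0.697],"claw":0.45},
    {"offset":[-0.84,0.575,0.24],"rotation":[0,0,0.697],"claw":0.45},
    {"offset":[-0.84,0.575,0.24],"rotation":[0,0,0.697],"claw":0.45},
    {"offset":[-0.84,0.575,0.24],"rotation":[0,0,0.697],"claw":0.45},
  ],
)

```text
clock: 12.22
tcp_pos: [0.6286, -0.1977, 0.1203]
orientation: [3.14, 0.108, -0.003]
contact_force: [-0.5, -0.2, -0.5]
grip_width: 0.038
gripper_force: 0.0
```

Run:
```python
from h import *
d=grab_frame("wrist"); P=pts(d)
q=P[(np.hypot(P[...,0]-.628,P[...,1]+.197)<.04)&(P[...,2]>.005)&(P[...,2]<.02)]; print(len(q),[np.round(v,1) for v in cv2.minAreaRect((q[:,:2]*1000).astype(np.float32))])
go(.628,-.197,.008,-86.2)
```

```text
2950 [array([ 628.9, -196.5]), array([51.3, 22.7]), np.float64(3.8)]
at [ 0.6289 -0.1977  0.1206] ty deg -86.1 q7 -0.71 | n 1 x offset [-0.0044 -0.0048  0.751 ] rot [-0.0001  0.0006  0.001 ] other -1.5695894604053588
```

>>> drive_tool(
  force=40,
  rows=[
    {"offset":[-0.002,-0.006,0.2],"rotation":[0,0,0],"claw":0.45},
    {"offset":[-0.002,-0.006,0.45],"rotation":[0,0,0],"claw":0.45},
    {"offset":[-0.002,-0.006,0.65],"rotation":[0,0,0],"claw":0.45},
    {"offset":[-0.002,-0.006,0.75],"rotation":[0,0,0],"claw":0.45},
    {"offset":[-0.002,-0.006,0.75],"rotation":[0,0,0],"claw":0.45},
    {"offset":[-0.002,-0.006,0.75],"rotation":[0,0,0],"claw":0.1},
    {"offset":[-0.002,-0.006,0.75],"rotation":[0,0,0],"claw":0.1},
    {"offset":[-0.002,-0.006,0.75],"rotation":[0,0,0],"claw":0.1},
    {"offset":[-0.002,-0.006,0.75],"rotation":[0,0,0],"claw":0.1},
    {"offset":[-0.002,-0.006,0.75],"rotation":[0,0,0],"claw":0.1},
    {"offset":[-0.002,-0.006,0.65],"rotation":[0,0,0],"claw":0.1},
    {"offset":[-0.002,-0.006,0.45],"rotation":[0,0,0],"claw":0.1},
    {"offset":[-0.002,-0.006,0.2],"rotation":[0,0,0],"claw":0.1},
    {"offset":[-0.002,-0.006,-0.05],"rotation":[0,0,0],"claw":0.1},
    {"offset":[-0.002,-0.006,-0.05],"rotation":[0,0,0],"claw":0.1},
    {"offset":[-0.002,-0.006,-0.05],"rotation":[0,0,0],"claw":0.1},
  ],
)

```text
clock: 13.6
tcp_pos: [0.6304, -0.1976, 0.1328]
orientation: [3.139, 0.103, 0.009]
contact_force: [-0.6, 0.5, -1.0]
grip_width: 0.0192
gripper_force: 39.1
```

Run:
```python
from h import *
d=grab_frame("wrist");save(d,"w5.png"); print(get_obs()["grip_width"],get_obs()["gripper_force"])
go(.583,.1365,.13,-6.4)
```

```text
0.019657266532001023 39.13069465197623
at [ 0.6294 -0.1967  0.1306] ty deg -86.2 q7 -0.71 | n 3 x offset [-0.0542 -0.7456  0.0013] rot [ 0.0008 -0.001  -0.6966] other -0.8741779800864818
```

View pics/w5.png

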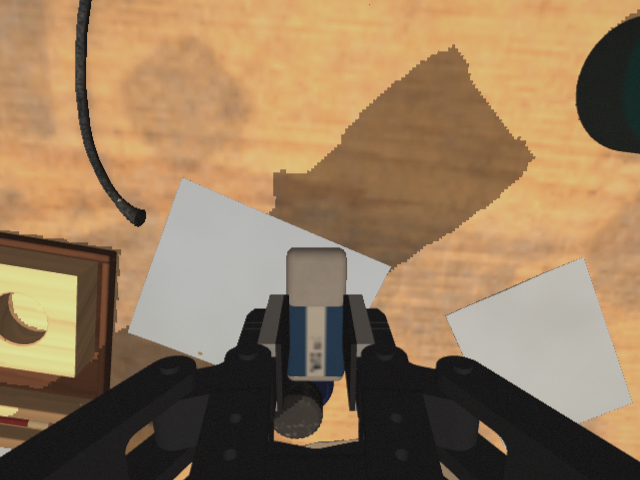

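The eraser is gripped squarely, seen at about (317,315). Carrying it to its block.

>>> drive_tool(
  rows=[
    {"offset":[-0.01,-0.12,0],"rotation":[0,0,0],"claw":0.1},
    {"offset":[-0.03,-0.3,0],"rotation":[0,0,0],"claw":0.1},
    {"offset":[-0.05,-0.5,0],"rotation":[0,0,0],"claw":0.1},
    {"offset":[-0.05,-0.75,0],"rotation":[0,0,0],"claw":0.1},
  ],
)

```text
clock: 13.98
tcp_pos: [0.6121, -0.0858, 0.1282]
orientation: [3.139, 0.097, -0.004]
contact_force: [1.1, 0.6, -0.6]
grip_width: 0.0195
gripper_force: 39.1
```

>>> drive_tool(
  rows=[
    {"offset":[-0.01,-0.2,0],"rotation":[0,0,0],"claw":0.1},
    {"offset":[-0.03,-0.4,0],"rotation":[0,0,0],"claw":0.1},
    {"offset":[-0.05,-0.6,0],"rotation":[0,0,0],"claw":0.1},
    {"offset":[-0.05,-0.75,0],"rotation":[0,0,0],"claw":0.1},
  ],
)

```text
clock: 14.32
tcp_pos: [0.5973, 0.03, 0.1276]
orientation: [-3.139, -0.106, 0.005]
contact_force: [0.5, 0.2, -1.5]
grip_width: 0.0195
gripper_force: 39.1
```

>>> drive_tool(
  rows=[
    {"offset":[-0.01,-0.2,0],"rotation":[0,0,-0.06],"claw":0.1},
    {"offset":[-0.03,-0.4,0],"rotation":[0,0,-0.12],"claw":0.1},
    {"offset":[-0.05,-0.6,0],"rotation":[0,0,-0.18],"claw":0.1},
    {"offset":[-0.05,-0.75,0],"rotation":[0,0,-0.24],"claw":0.1},
    {"offset":[-0.05,-0.75,0],"rotation":[0,0,-0.3],"claw":0.1},
    {"offset":[-0.05,-0.75,0],"rotation":[0,0,-0.36],"claw":0.1},
    {"offset":[-0.05,-0.75,0],"rotation":[0,0,-0.42],"claw":0.1},
    {"offset":[-0.05,-0.75,0],"rotation":[0,0,-0.48],"claw":0.1},
    {"offset":[-0.05,-0.75,0],"rotation":[0,0,-0.54],"claw":0.1},
    {"offset":[-0.05,-0.75,0],"rotation":[0,0,-0.6],"claw":0.1},
    {"offset":[-0.05,-0.75,0],"rotation":[0,0,-0.66],"claw":0.1},
    {"offset":[-0.05,-0.75,0],"rotation":[0,0,-0.697],"claw":0.1},
    {"offset":[-0.05,-0.75,0],"rotation":[0,0,-0.697],"claw":0.1},
    {"offset":[-0.05,-0.75,0],"rotation":[0,0,-0.697],"claw":0.1},
    {"offset":[-0.05,-0.75,0],"rotation":[0,0,-0.697],"claw":0.1},
  ],
)

```text
clock: 15.57
tcp_pos: [0.5838, 0.1385, 0.1284]
orientation: [-2.343, -2.092, 0.002]
contact_force: [-0.7, -0.1, 0.1]
grip_width: 0.0197
gripper_force: 39.2
```

```bash
cat > er.py <<'E'
from h import *
def er(d,lo,hi,yaw=-6.4,rc=(.583,.1365)):
    P=pts(d); f_=d["frame"].astype(int)
    m=(f_.max(-1)-f_.min(-1)<60)&(f_[...,2]>.62*f_[...,0])&(f_.max(-1)>45)&(abs(P[...,0]-.583)<.05)&(abs(P[...,1]-.1365)<.05)&(P[...,2]>lo)&(P[...,2]<hi)
    m|=(f_[...,2]>1.3*f_[...,0])&(f_[...,2]>40)&(abs(P[...,0]-.583)<.05)&(abs(P[...,1]-.1365)<.05)&(P[...,2]>lo)&(P[...,2]<hi)
    q=P[m]; a=np.radians(yaw); c=np.array([[np.cos(a),-np.sin(a)],[np.sin(a),np.cos(a)]]); L=(q[:,:2]-rc)@c
    r=cv2.minAreaRect((L*1000).astype(np.float32)); print(len(q),"z",np.percentile(q[:,2],[10,50,90]).round(4),[np.round(v,1) for v in r]); return m
E
python3 - <<'E'
from er import *
d=grab_frame("wrist");er(d,.115,.16)
go(.583,.1365,.032,-6.4); print(get_obs()["grip_width"])
E
```

```text
8844 z [0.1262 0.1288 0.1436] [array([-1.9,  1.8]), array([53.8, 43.1]), np.float64(67.2)]
at [0.5839 0.1385 0.1285] ty deg -6.5 q7 -0.07 | n 1 x offset [-0.0139 -0.004   0.6437] rot [-0.0004  0.0003 -0.0006] other -1.5700346192171901
0.019137833550880667
```

>>> drive_tool(
  rows=[
    {"offset":[-0.014,-0.004,0.15],"rotation":[0,0,0],"claw":0.1},
    {"offset":[-0.014,-0.004,0.3],"rotation":[0,0,0],"claw":0.1},
    {"offset":[-0.014,-0.004,0.42],"rotation":[0,0,0],"claw":0.1},
    {"offset":[-0.014,-0.004,0.5],"rotation":[0,0,0],"claw":0.1},
    {"offset":[-0.014,-0.004,0.55],"rotation":[0,0,0],"claw":0.1},
    {"offset":[-0.014,-0.004,0.59],"rotation":[0,0,0],"claw":0.1},
    {"offset":[-0.014,-0.004,0.62],"rotation":[0,0,0],"claw":0.1},
    {"offset":[-0.014,-0.004,0.637],"rotation":[0,0,0],"claw":0.1},
    {"offset":[-0.014,-0.004,0.637],"rotation":[0,0,0],"claw":0.1},
    {"offset":[-0.014,-0.004,0.637],"rotation":[0,0,0],"claw":0.1},
  ],
)

```text
clock: 16.45
tcp_pos: [0.5839, 0.1366, 0.034]
orientation: [2.341, 2.094, 0.001]
contact_force: [-0.5, -0.2, 0.1]
grip_width: 0.0195
gripper_force: 39.2
```

Run:
```python
from er import *
d=grab_frame("wrist");save(d,"w6.png");er(d,.025,.045)
go(.583,.1365,.032,-6.4); print(get_obs()["grip_width"],get_obs()["contact_force"])
```

```text
7789 z [0.0316 0.0342 0.0353] [array([-0.8, -4.6]), array([53.2, 58.1]), np.float64(27.5)]
at [0.5839 0.1366 0.034 ] ty deg -6.4 q7 0.02 | n 1 x offset [-0.0014 -0.006   0.0135] rot [ 0.0004 -0.0002  0.0003] other -1.5702222281426337
0.019352539055248325 [-0.26096084  0.77058647  0.14140825]
```

View pics/w6.png

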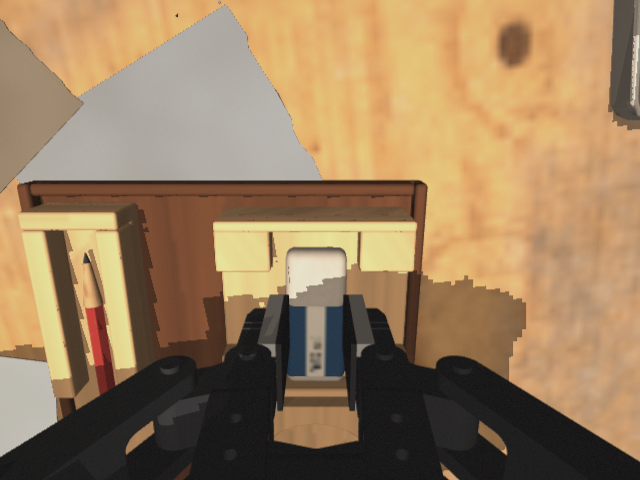

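The eraser sits centred between the recess walls, columns 287–346 against 270–361. Lowering the last 2 mm and releasing.

>>> drive_tool(
  rows=[
    {"offset":[0,-0.003,0.013],"rotation":[0,0,0],"claw":0.1},
    {"offset":[0,-0.003,0.013],"rotation":[0,0,0],"claw":0.1},
    {"offset":[0,-0.003,0.013],"rotation":[0,0,0],"claw":0.3},
    {"offset":[0,-0.003,0.013],"rotation":[0,0,0],"claw":0.4},
    {"offset":[0,-0.003,0.013],"rotation":[0,0,0],"claw":0.4},
    {"offset":[0,-0.003,0.013],"rotation":[0,0,0],"claw":0.4},
    {"offset":[0,0,-0.1],"rotation":[0,0,0],"claw":0.4},
    {"offset":[0,0,-0.3],"rotation":[0,0,0],"claw":0.4},
    {"offset":[0,0,-0.6],"rotation":[0,0,0],"claw":0.4},
    {"offset":[0,0,-0.9],"rotation":[0,0,0],"claw":0.4},
    {"offset":[0,0,-0.9],"rotation":[0,0,0],"claw":0.4},
    {"offset":[0,0,-0.9],"rotation":[0,0,0],"claw":0.4},
  ],
)

```text
clock: 17.5
tcp_pos: [0.5856, 0.1369, 0.1717]
orientation: [2.34, 2.093, 0.009]
contact_force: [-0.7, 0.7, -0.5]
grip_width: 0.0341
gripper_force: 0.0
```

Run:
```python
from er import *
d=grab_frame("wrist");m=er(d,.025,.045);save(d,"w7.png")
go(.3995,-.209,.17,-6.4)
```

```text
2442 z [0.0314 0.0335 0.0346] [array([ 1.3, -1. ]), array([51.7, 22.3]), np.float64(89.3)]
at [0.5841 0.1369 0.1694] ty deg -6.3 q7 -0.09 | n 3 x offset [-0.8094 -0.3227 -0.0034] rot [ 0.001  -0.0008  0.0005] other -1.5694093807378695
```

View pics/w7.png

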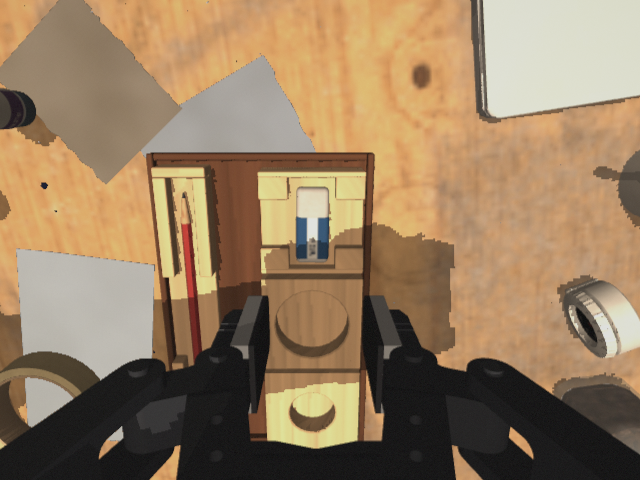

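The eraser is flat in its recess, 1.3 and 1.0 mm off centre, with its top at the right height. The pencil lies in its groove. Next is the sharpener.

>>> drive_tool(
  rows=[
    {"offset":[-0.81,-0.323,0],"rotation":[0,0,0],"claw":0.9},
    {"offset":[-0.81,-0.323,0],"rotation":[0,0,0],"claw":0.9},
    {"offset":[-0.81,-0.323,0],"rotation":[0,0,0],"claw":0.9},
    {"offset":[-0.81,-0.323,0],"rotation":[0,0,0],"claw":0.9},
  ],
)

```text
clock: 17.88
tcp_pos: [0.5165, 0.0139, 0.1666]
orientation: [-2.349, -2.083, 0.01]
contact_force: [-1.0, -0.1, -0.2]
grip_width: 0.0769
gripper_force: 0.0
```

>>> drive_tool(
  rows=[
    {"offset":[-0.81,-0.323,0],"rotation":[0,0,0],"claw":0.9},
    {"offset":[-0.81,-0.323,0],"rotation":[0,0,0],"claw":0.9},
    {"offset":[-0.81,-0.323,0],"rotation":[0,0,0],"claw":0.9},
    {"offset":[-0.81,-0.323,0],"rotation":[0,0,0],"claw":0.9},
  ],
)

```text
clock: 18.22
tcp_pos: [0.455, -0.1, 0.167]
orientation: [-2.349, -2.083, 0.006]
contact_force: [0.9, 0.1, -0.4]
grip_width: 0.0767
gripper_force: 0.0
```

>>> drive_tool(
  rows=[
    {"offset":[-0.81,-0.323,0],"rotation":[0,0,0],"claw":0.9},
    {"offset":[-0.81,-0.323,0],"rotation":[0,0,0],"claw":0.9},
    {"offset":[-0.81,-0.323,0],"rotation":[0,0,0],"claw":0.9},
    {"offset":[-0.81,-0.323,0],"rotation":[0,0,0],"claw":0.9},
    {"offset":[-0.81,-0.323,0],"rotation":[0,0,0],"claw":0.9},
    {"offset":[-0.81,-0.323,0],"rotation":[0,0,0],"claw":0.9},
  ],
)

```text
clock: 18.72
tcp_pos: [0.3983, -0.2089, 0.1676]
orientation: [-2.341, -2.093, 0.002]
contact_force: [-0.3, -0.0, -0.0]
grip_width: 0.0767
gripper_force: 0.0
```

Run:
```python
from h import *
d=grab_frame("wrist"); P=pts(d)
q=P[(np.hypot(P[...,0]-.4,P[...,1]+.209)<.03)&(P[...,2]>.05)&(P[...,2]<.066)]; print(len(q),np.median(q[:,2]),cv2.minEnclosingCircle((q[:,:2]*1000).astype(np.float32)))
go(.3997,-.209,.025,-6.4); print(get_obs()["clock"])
```

```text
3493 0.05722408216358797 ((398.8677062988281, -209.52822875976562), 22.095760345458984)
at [ 0.399  -0.2083  0.1677] ty deg -6.3 q7 0.51 | n 1 x offset [-0.0045  0.0068  0.9514] rot [-0.0007 -0.0001  0.001 ] other -1.5695381447024634
18.7667
```

>>> drive_tool(
  force=40,
  rows=[
    {"offset":[-0.005,0.003,0.25],"rotation":[0,0,0],"claw":0.9},
    {"offset":[-0.005,0.003,0.5],"rotation":[0,0,0],"claw":0.9},
    {"offset":[-0.005,0.003,0.75],"rotation":[0,0,0],"claw":0.9},
    {"offset":[-0.005,0.003,0.9],"rotation":[0,0,0],"claw":0.9},
    {"offset":[-0.005,0.003,0.95],"rotation":[0,0,0],"claw":0.9},
    {"offset":[-0.005,0.003,0.95],"rotation":[0,0,0],"claw":0.9},
    {"offset":[-0.005,0.003,0.95],"rotation":[0,0,0],"claw":0.4},
    {"offset":[-0.005,0.003,0.95],"rotation":[0,0,0],"claw":0.3},
    {"offset":[-0.005,0.003,0.95],"rotation":[0,0,0],"claw":0.3},
    {"offset":[-0.005,0.003,0.95],"rotation":[0,0,0],"claw":0.3},
    {"offset":[-0.005,0.003,0.95],"rotation":[0,0,0],"claw":0.3},
    {"offset":[-0.005,0.003,0.85],"rotation":[0,0,0],"claw":0.3},
    {"offset":[-0.005,0.003,0.65],"rotation":[0,0,0],"claw":0.3},
    {"offset":[-0.005,0.003,0.45],"rotation":[0,0,0],"claw":0.3},
    {"offset":[-0.005,0.003,0.25],"rotation":[0,0,0],"claw":0.3},
    {"offset":[-0.005,0.003,0.2],"rotation":[0,0,0],"claw":0.3},
    {"offset":[-0.005,0.003,0.2],"rotation":[0,0,0],"claw":0.3},
  ],
)

```text
clock: 20.18
tcp_pos: [0.4009, -0.2106, 0.1409]
orientation: [2.338, 2.093, 0.007]
contact_force: [-0.1, 0.8, -0.4]
grip_width: 0.0431
gripper_force: 40.9
```

Run:
```python
from h import *
d=grab_frame("wrist"); P=pts(d); o=get_obs(); print(o["tcp_pos"],o["grip_width"],o["gripper_force"])
z0=np.median(P[(np.hypot(P[...,0]-o["tcp_pos"][0],P[...,1]-o["tcp_pos"][1])<.012)][:,2]); q=P[(np.hypot(P[...,0]-.399,P[...,1]+.209)<.03)&(abs(P[...,2]-z0)<.006)]; print(z0,len(q),cv2.minEnclosingCircle((q[:,:2]*1000).astype(np.float32)))
go(.5747,.0612,.14,-6.4)
```

```text
[ 0.39997871 -0.20999264  0.13933977] 0.042748013752712644 40.928611904382706
0.17005811033631366 15618 ((399.17120361328125, -205.5290069580078), 29.386127471923828)
at [ 0.4    -0.21    0.1393] ty deg -6.3 q7 0.6 | n 2 x offset [9.624e-01 4.797e-01 4.000e-04] rot [ 0.0017 -0.0005  0.0009] other -1.5688117187851982
```

>>> drive_tool(
  rows=[
    {"offset":[0.15,0.08,0],"rotation":[0,0,0],"claw":0.3},
    {"offset":[0.35,0.18,0],"rotation":[0,0,0],"claw":0.3},
    {"offset":[0.55,0.28,0],"rotation":[0,0,0],"claw":0.3},
    {"offset":[0.75,0.38,0],"rotation":[0,0,0],"claw":0.3},
    {"offset":[0.96,0.48,0],"rotation":[0,0,0],"claw":0.3},
  ],
)

```text
clock: 20.65
tcp_pos: [0.4861, -0.0738, 0.137]
orientation: [-2.341, -2.093, 0.002]
contact_force: [0.1, -0.7, -0.9]
grip_width: 0.0431
gripper_force: 40.9
```

>>> drive_tool(
  rows=[
    {"offset":[0.2,0.1,0],"rotation":[0,0,0],"claw":0.3},
    {"offset":[0.4,0.2,0],"rotation":[0,0,0],"claw":0.3},
    {"offset":[0.6,0.3,0],"rotation":[0,0,0],"claw":0.3},
    {"offset":[0.8,0.4,0],"rotation":[0,0,0],"claw":0.3},
    {"offset":[0.9,0.45,0.1],"rotation":[0,0,0],"claw":0.3},
    {"offset":[0.96,0.48,0.25],"rotation":[0,0,0],"claw":0.3},
    {"offset":[0.96,0.48,0.35],"rotation":[0,0,0],"claw":0.3},
    {"offset":[0.96,0.48,0.4],"rotation":[0,0,0],"claw":0.3},
    {"offset":[0.96,0.48,0.4],"rotation":[0,0,0],"claw":0.3},
    {"offset":[0.96,0.48,0.4],"rotation":[0,0,0],"claw":0.3},
  ],
)

```text
clock: 21.48
tcp_pos: [0.5732, 0.0589, 0.0777]
orientation: [-2.342, -2.093, 0.003]
contact_force: [-0.2, 0.1, -0.7]
grip_width: 0.0427
gripper_force: 40.9
```

Run:
```python
from h import *
d=grab_frame("wrist"); P=pts(d); o=get_obs(); print(o["tcp_pos"],o["grip_width"],o["gripper_force"])
save(d,"w8.png")
go(.5747,.0612,.044,-6.4)
```

```text
[0.57392948 0.05895623 0.07854507] 0.042800974448236315 40.91691389679909
at [0.5739 0.059  0.0785] ty deg -6.4 q7 0.15 | n 1 x offset [0.0155 0.0035 0.2303] rot [-0.0001  0.0001 -0.0004] other -1.5703843309838943
```

View pics/w8.png

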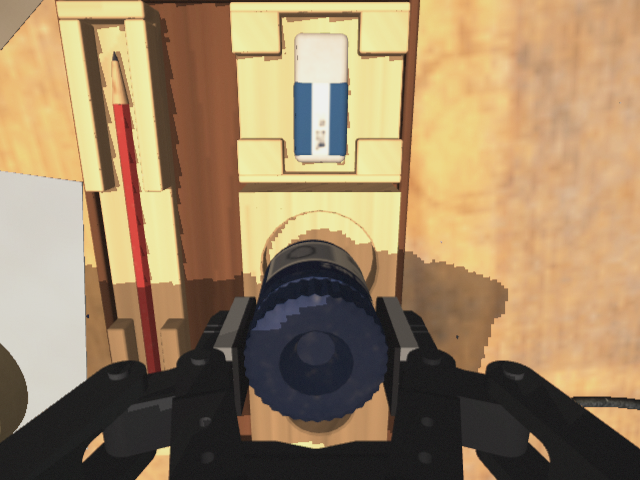

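The sharpener hovers upright over the large well, its top disc at about (316,356). Next I get its centre by ray.

Run:
```python
from h import *
d=grab_frame("wrist"); P=pts(d)
m=(P[...,2]>.1035)&(P[...,2]<.114)&(np.hypot(P[...,0]-.574,P[...,1]-.059)<.022)
print(np.median(P[m][:,2]))
for e in ((245,356),(388,356),(316,421),(316,356)): print(ray(d,*e,.1105).round(4))
```

```text
0.10875588594463162
[0.5542 0.065  0.1105]
[0.5954 0.0603 0.1105]
[0.5721 0.0403 0.1105]
[0.5746 0.0627 0.1105]
```

>>> drive_tool(
  rows=[
    {"offset":[0,0.003,0.05],"rotation":[0,0,0],"claw":0.3},
    {"offset":[0,0.003,0.1],"rotation":[0,0,0],"claw":0.3},
    {"offset":[0,0.003,0.14],"rotation":[0,0,0],"claw":0.3},
    {"offset":[0,0.003,0.18],"rotation":[0,0,0],"claw":0.3},
    {"offset":[0,0.003,0.21],"rotation":[0,0,0],"claw":0.3},
    {"offset":[0,0.003,0.225],"rotation":[0,0,0],"claw":0.3},
    {"offset":[0,0.003,0.225],"rotation":[0,0,0],"claw":0.3},
    {"offset":[0,0.003,0.225],"rotation":[0,0,0],"claw":0.3},
  ],
)

```text
clock: 22.25
tcp_pos: [0.5745, 0.0597, 0.0446]
orientation: [2.341, 2.095, -0.0]
contact_force: [-0.1, -0.2, -0.3]
grip_width: 0.0431
gripper_force: 40.9
```

Run:
```python
from h import *
d=grab_frame("wrist"); P=pts(d); o=get_obs(); print(o["tcp_pos"],o["contact_force"])
q=P[(np.hypot(P[...,0]-.5747,P[...,1]-.061)<.019)&(P[...,2]>.06)&(P[...,2]<.085)]; print(len(q),np.percentile(q[:,2],[10,50,90]))
```

```text
[0.57462865 0.05974039 0.0448135 ] [ 1.22035775 -0.34117744 -0.55183118]
11485 [0.06715651 0.0747804  0.075811  ]
```

>>> drive_tool(
  rows=[
    {"offset":[0,0,0.006],"rotation":[0,0,0],"claw":0.3},
    {"offset":[0,0,0.006],"rotation":[0,0,0],"claw":0.3},
    {"offset":[0,0,0.006],"rotation":[0,0,0],"claw":0.6},
    {"offset":[0,0,0.006],"rotation":[0,0,0],"claw":0.75},
    {"offset":[0,0,0.006],"rotation":[0,0,0],"claw":0.75},
    {"offset":[0,0,0.006],"rotation":[0,0,0],"claw":0.75},
    {"offset":[0,0,-0.05],"rotation":[0,0,0],"claw":0.75},
    {"offset":[0,0,-0.2],"rotation":[0,0,0],"claw":0.75},
    {"offset":[0,0,-0.45],"rotation":[0,0,0],"claw":0.75},
    {"offset":[0,0,-0.7],"rotation":[0,0,0],"claw":0.75},
    {"offset":[0,0,-0.95],"rotation":[0,0,0],"claw":0.75},
    {"offset":[0,0,-0.95],"rotation":[0,0,0],"claw":0.75},
    {"offset":[0,0,-0.95],"rotation":[0,0,0],"claw":0.75},
    {"offset":[0,0,-0.95],"rotation":[0,0,0],"claw":0.75},
  ],
)

```text
clock: 23.47
tcp_pos: [0.5741, 0.0601, 0.1873]
orientation: [-2.341, -2.095, -0.001]
contact_force: [0.3, 0.0, -0.5]
grip_width: 0.0641
gripper_force: 0.0
```

Run:
```python
from h import *
d=grab_frame("wrist"); P=pts(d); o=get_obs()
q=P[(np.hypot(P[...,0]-.5747,P[...,1]-.061)<.035)&(P[...,2]>.067)&(P[...,2]<.085)]; print(len(q),np.percentile(q[:,2],[10,50,90]),cv2.minEnclosingCircle((q[:,:2]*1000).astype(np.float32)))
go(.388,.233,.19,-6.4)
```

```text
3310 [0.07056548 0.07321742 0.07427306] ((573.3311767578125, 60.816261291503906), 21.96083641052246)
at [0.5736 0.0601 0.1865] ty deg -6.3 q7 0.04 | n 2 x offset [ 0.5046 -0.6786 -0.0106] rot [-0.0008  0.0001  0.0005] other -1.5698426037601054
```

The sharpener is seated within 2 mm, with its top at the right height. Next is the glue stick.

>>> drive_tool(
  rows=[
    {"offset":[0.505,-0.679,0],"rotation":[0,0,0],"claw":0.65},
    {"offset":[0.505,-0.679,0],"rotation":[0,0,0],"claw":0.65},
    {"offset":[0.505,-0.679,0],"rotation":[0,0,0],"claw":0.65},
    {"offset":[0.505,-0.679,0],"rotation":[0,0,0],"claw":0.65},
  ],
)

```text
clock: 23.85
tcp_pos: [0.4749, 0.1524, 0.1847]
orientation: [-2.327, -2.102, 0.009]
contact_force: [-0.4, 0.1, -1.0]
grip_width: 0.0554
gripper_force: 0.0
```

>>> drive_tool(
  rows=[
    {"offset":[0.505,-0.679,0],"rotation":[0,0,0],"claw":0.65},
    {"offset":[0.505,-0.679,0],"rotation":[0,0,0],"claw":0.65},
    {"offset":[0.505,-0.679,0],"rotation":[0,0,0],"claw":0.65},
    {"offset":[0.505,-0.679,0],"rotation":[0,0,0],"claw":0.65},
    {"offset":[0.505,-0.679,0],"rotation":[0,0,0],"claw":0.65},
    {"offset":[0.505,-0.679,0],"rotation":[0,0,0],"claw":0.65},
  ],
)

```text
clock: 24.35
tcp_pos: [0.3886, 0.2326, 0.1866]
orientation: [2.34, 2.096, -0.002]
contact_force: [-0.5, -0.7, 0.6]
grip_width: 0.0556
gripper_force: 0.0
```

Run:
```python
from h import *
d=grab_frame("wrist"); P=pts(d); o=get_obs(); save(d,"w9.png")
q=P[(np.hypot(P[...,0]-.388,P[...,1]-.233)<.03)&(P[...,2]>.083)&(P[...,2]<.1)]; print(len(q),np.percentile(q[:,2],[10,50,90]),cv2.minEnclosingCircle((q[:,:2]*1000).astype(np.float32)))
q=P[(np.hypot(P[...,0]-.334,P[...,1]-.185)<.03)&(P[...,2]>.083)&(P[...,2]<.1)]; print(len(q),cv2.minEnclosingCircle((q[:,:2]*1000).astype(np.float32)) if len(q) else 0)
go(.388,.233,.045,-6.4)
```

```text
1362 [0.0888375  0.09041075 0.09139877] ((388.3988952636719, 234.27069091796875), 12.231614112854004)
803 ((338.4261169433594, 184.1697998046875), 12.408573150634766)
at [0.3893 0.2319 0.1868] ty deg -6.4 q7 -0.56 | n 1 x offset [ 0.0075 -0.0093  0.9454] rot [-0.      0.0006 -0.0003] other -1.5701086606846628
```

View pics/w9.png

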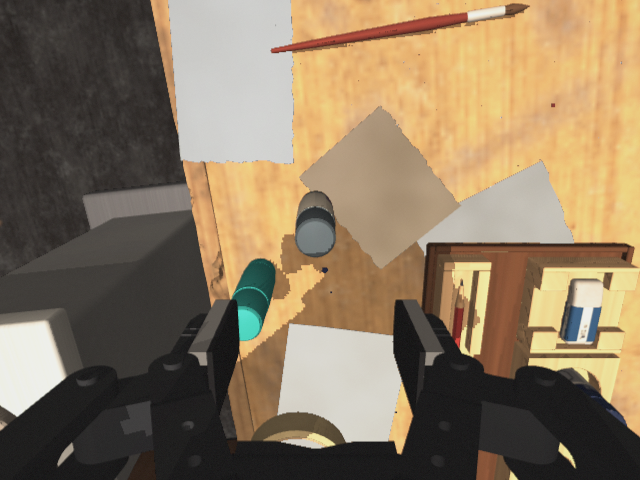

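The grey glue stick, top at (315,232), is ahead of the fingers. The turquoise one, top at (248,322), is about 27 mm clear of the finger path.

>>> drive_tool(
  force=40,
  rows=[
    {"offset":[0.012,-0.007,0.2],"rotation":[0,0,0],"claw":0.65},
    {"offset":[0.012,-0.007,0.4],"rotation":[0,0,0],"claw":0.65},
    {"offset":[0.012,-0.007,0.6],"rotation":[0,0,0],"claw":0.65},
    {"offset":[0.012,-0.007,0.8],"rotation":[0,0,0],"claw":0.65},
    {"offset":[0.012,-0.007,0.93],"rotation":[0,0,0],"claw":0.65},
    {"offset":[0.012,-0.007,0.945],"rotation":[0,0,0],"claw":0.65},
    {"offset":[0.012,-0.007,0.945],"rotation":[0,0,0],"claw":0.65},
    {"offset":[0.012,-0.007,0.945],"rotation":[0,0,0],"claw":0.3},
    {"offset":[0.012,-0.007,0.945],"rotation":[0,0,0],"claw":0.1},
    {"offset":[0.012,-0.007,0.945],"rotation":[0,0,0],"claw":0.1},
    {"offset":[0.012,-0.007,0.945],"rotation":[0,0,0],"claw":0.1},
    {"offset":[0.012,-0.007,0.945],"rotation":[0,0,0],"claw":0.1},
    {"offset":[0.012,-0.007,0.945],"rotation":[0,0,0],"claw":0.1},
    {"offset":[0.012,-0.007,0.85],"rotation":[0,0,0],"claw":0.1},
    {"offset":[0.012,-0.007,0.65],"rotation":[0,0,0],"claw":0.1},
    {"offset":[0.012,-0.007,0.45],"rotation":[0,0,0],"claw":0.1},
    {"offset":[0.012,-0.007,0.25],"rotation":[0,0,0],"claw":0.1},
    {"offset":[0.012,-0.007,0.1],"rotation":[0,0,0],"claw":0.1},
    {"offset":[0.012,-0.007,0.05],"rotation":[0,0,0],"claw":0.1},
    {"offset":[0.012,-0.007,0.05],"rotation":[0,0,0],"claw":0.1},
  ],
)

```text
clock: 26.07
tcp_pos: [0.3887, 0.2361, 0.1815]
orientation: [-2.339, -2.095, -0.007]
contact_force: [0.2, -0.2, -0.7]
grip_width: 0.0246
gripper_force: 39.4
```

Run:
```python
from h import *
o=get_obs(); print(o["grip_width"],o["gripper_force"],o["clock"])
go(.5663,-.0136,.18,-6.4)
```

```text
0.02464890447426149 39.36365246772766 26.0667
at [0.3887 0.2361 0.1815] ty deg -6.3 q7 -0.53 | n 2 x offset [-0.7623  0.68    0.0025] rot [ 0.0008 -0.0023  0.0008] other -1.5682300536151204
```

>>> drive_tool(
  rows=[
    {"offset":[-0.12,0.1,0],"rotation":[0,0,0],"claw":0.1},
    {"offset":[-0.28,0.25,0],"rotation":[0,0,0],"claw":0.1},
    {"offset":[-0.44,0.39,0],"rotation":[0,0,0],"claw":0.1},
    {"offset":[-0.6,0.53,0],"rotation":[0,0,0],"claw":0.1},
    {"offset":[-0.762,0.68,0],"rotation":[0,0,0],"claw":0.1},
  ],
)

```text
clock: 26.48
tcp_pos: [0.4761, 0.1089, 0.1782]
orientation: [-2.339, -2.095, 0.003]
contact_force: [0.2, 0.6, -0.9]
grip_width: 0.0251
gripper_force: 39.4
```

>>> drive_tool(
  rows=[
    {"offset":[-0.16,0.14,0],"rotation":[0,0,0],"claw":0.1},
    {"offset":[-0.32,0.28,0],"rotation":[0,0,0],"claw":0.1},
    {"offset":[-0.48,0.42,0],"rotation":[0,0,0],"claw":0.1},
    {"offset":[-0.64,0.56,0],"rotation":[0,0,0],"claw":0.1},
    {"offset":[-0.762,0.68,0],"rotation":[0,0,0],"claw":0.1},
    {"offset":[-0.762,0.68,0.15],"rotation":[0,0,0],"claw":0.1},
    {"offset":[-0.762,0.68,0.35],"rotation":[0,0,0],"claw":0.1},
    {"offset":[-0.762,0.68,0.5],"rotation":[0,0,0],"claw":0.1},
    {"offset":[-0.762,0.68,0.57],"rotation":[0,0,0],"claw":0.1},
    {"offset":[-0.762,0.68,0.57],"rotation":[0,0,0],"claw":0.1},
    {"offset":[-0.762,0.68,0.57],"rotation":[0,0,0],"claw":0.1},
  ],
)

```text
clock: 27.4
tcp_pos: [0.5649, -0.0151, 0.0936]
orientation: [-2.341, -2.094, 0.002]
contact_force: [0.4, 0.2, -0.4]
grip_width: 0.0253
gripper_force: 39.4
```

Run:
```python
from h import *
d=grab_frame("wrist"); P=pts(d); o=get_obs(); save(d,"w10.png"); t=o["tcp_pos"]
q=P[(np.hypot(P[...,0]-t[0],P[...,1]-t[1])<.02)&(P[...,2]>t[2]+.03)&(P[...,2]<t[2]+.06)]; zt=np.percentile(q[:,2],70);q=q[abs(q[:,2]-zt)<.004]
print("top",zt,len(q),cv2.minEnclosingCircle((q[:,:2]*1000).astype(np.float32)))
go(.5663,-.0136,.06,-6.4)
```

```text
top 0.13753811594991833 6274 ((565.8580322265625, -14.573549270629883), 19.64629554748535)
at [ 0.5658 -0.0151  0.0946] ty deg -6.4 q7 0.29 | n 1 x offset [0.0107 0.0023 0.2307] rot [0.0002 0.0001 0.0003] other -1.5704332308758497
```

View pics/w10.png

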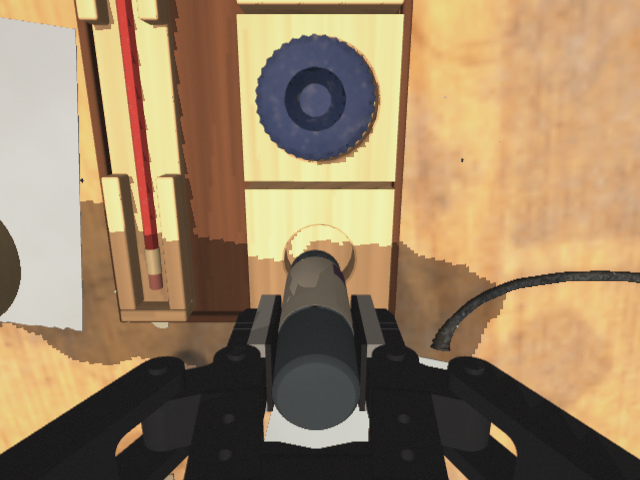

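The glue stick hangs over the small well, its top disc at (316,388) and its lower far edge at (318,252). I ray-check both.

Run:
```python
from h import *
d=grab_frame("wrist"); P=pts(d)
for e in ((272,388),(360,388),(316,431),(316,388)): print(ray(d,*e,.139).round(4))
print("bottom far", ray(d,318,251,.047).round(4))
for z in (.06,.08,.10,.12):
    q=P[(np.hypot(P[...,0]-.566,P[...,1]+.015)<.022)&(abs(P[...,2]-z)<.004)&(P[...,1]>-.012)&(abs(P[...,0]-.566)<.006)]; print(z,len(q),q[:,1].max().round(4) if len(q) else 0)
```

```text
[ 0.5547 -0.0119  0.139 ]
[ 0.5777 -0.0145  0.139 ]
[ 0.5647 -0.0268  0.139 ]
[ 0.5662 -0.0132  0.139 ]
bottom far [ 0.5681 -0.0056  0.047 ]
0.06 118 -0.0032
0.08 233 -0.003
0.1 330 -0.0028
0.12 503 -0.003
```

>>> drive_tool(
  rows=[
    {"offset":[0.006,0.001,0.04],"rotation":[0,0,0],"claw":0.1},
    {"offset":[0.006,0.001,0.08],"rotation":[0,0,0],"claw":0.1},
    {"offset":[0.006,0.001,0.12],"rotation":[0,0,0],"claw":0.1},
    {"offset":[0.006,0.001,0.16],"rotation":[0,0,0],"claw":0.1},
    {"offset":[0.006,0.001,0.19],"rotation":[0,0,0],"claw":0.1},
    {"offset":[0.006,0.001,0.21],"rotation":[0,0,0],"claw":0.1},
    {"offset":[0.006,0.001,0.213],"rotation":[0,0,0],"claw":0.1},
    {"offset":[0.006,0.001,0.213],"rotation":[0,0,0],"claw":0.1},
  ],
)

```text
clock: 28.17
tcp_pos: [0.5655, -0.0142, 0.062]
orientation: [-2.341, -2.094, 0.001]
contact_force: [-0.1, -0.2, -0.1]
grip_width: 0.0252
gripper_force: 39.4
```

Run:
```python
from h import *
d=grab_frame("wrist"); P=pts(d); o=get_obs(); print(o["tcp_pos"],o["contact_force"])
q=P[(np.hypot(P[...,0]-.566,P[...,1]+.0136)<.009)&(P[...,2]>.09)&(P[...,2]<.125)]; print(len(q),np.percentile(q[:,2],[10,50,90]))
```

```text
[ 0.56568279 -0.01417722  0.06223716] [ 0.91851625  0.08878809 -0.35704407]
3113 [0.10515294 0.10584315 0.10653488]
```

>>> drive_tool(
  rows=[
    {"offset":[0,0,0.007],"rotation":[0,0,0],"claw":0.1},
    {"offset":[0,0,0.007],"rotation":[0,0,0],"claw":0.1},
    {"offset":[0,0,0.007],"rotation":[0,0,0],"claw":0.4},
    {"offset":[0,0,0.007],"rotation":[0,0,0],"claw":0.6},
    {"offset":[0,0,0.007],"rotation":[0,0,0],"claw":0.6},
    {"offset":[0,0,0.007],"rotation":[0,0,0],"claw":0.6},
    {"offset":[0,0,-0.05],"rotation":[0,0,0],"claw":0.6},
    {"offset":[0,0,-0.2],"rotation":[0,0,0],"claw":0.6},
    {"offset":[0,0,-0.45],"rotation":[0,0,0],"claw":0.6},
    {"offset":[0,0,-0.7],"rotation":[0,0,0],"claw":0.6},
    {"offset":[0,0,-0.95],"rotation":[0,0,0],"claw":0.6},
    {"offset":[0,0,-0.95],"rotation":[0,0,0],"claw":0.6},
    {"offset":[0,0,-0.95],"rotation":[0,0,0],"claw":0.6},
    {"offset":[0,0,-0.95],"rotation":[0,0,0],"claw":0.6},
  ],
)

```text
clock: 29.38
tcp_pos: [0.5653, -0.0137, 0.2049]
orientation: [-2.341, -2.095, -0.001]
contact_force: [-0.9, 0.7, -0.1]
grip_width: 0.0511
gripper_force: 0.0
```

Run:
```python
from h import *
from pen import pen
d=grab_frame("wrist"); s=grab_frame("scene")
P=pts(d)
for n,(x,y,lo,r) in dict(glue=(.5663,-.0136,.1,.03),sharp=(.5747,.0612,.067,.035),er=(.583,.1365,.0315,.015)).items():
    for X in (P,pts(s)):
        q=X[(np.hypot(X[...,0]-x,X[...,1]-y)<r)&(X[...,2]>lo)&(X[...,2]<lo+.015)]
        if len(q): print(n,len(q),np.median(q[:,2]).round(4),cv2.minEnclosingCircle((q[:,:2]*1000).astype(np.float32)))
pen(d,.01,.05)
save(s,"s2.png"); print(get_obs()["clock"],get_obs()["tcp_pos"])
```

```text
glue 1264 0.1044 ((565.5106811523438, -15.091618537902832), 12.169991493225098)
glue 84 0.105 ((565.0438232421875, -17.83917236328125), 12.583176612854004)
sharp 3621 0.0733 ((573.1495971679688, 60.53089904785156), 21.907426834106445)
sharp 201 0.0736 ((573.8759765625, 59.1074104309082), 23.385839462280273)
er 250 0.0341 ((582.744384765625, 126.35733795166016), 10.504383087158203)
er 55 0.0347 ((583.4575805664062, 136.13082885742188), 14.650054931640625)
1861 z [0.0169 0.0187 0.0199] y ext -0.0745 0.0701
x at 0 0.0015 slope -0.0008
z slope [0.00071766 0.0185145 ]
29.4833 [ 0.56464247 -0.01383646  0.20366319]
```

View pics/s2.png

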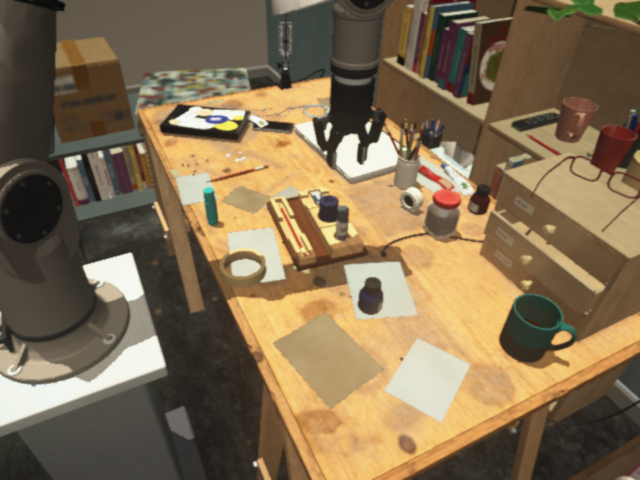

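The scene shows all four seated in the tidy around (315,225). The brush (240,172) and ink bottle (371,295) are untouched, and the gripper is clear. Handing in.

```bash
python3 -c "
from bench import hand_in
print(hand_in())"
```

```text
the job is handed in; nothing more can be done
None
```

I put the pencil, eraser, sharpener and glue stick away in the tidy in the required order and released each one. The brush and ink bottle were left where they were, and I handed the job in at about 29.5 s on the robot's clock, but `hand_in` returned no verdict.

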